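Refill the paint caddy and rock the tight bottle out of its sprung bay

TASK

Stand the two spare paint pots in the two empty wells of the caddy. Then the white square bottle in the middle bay has to come out so that I can wipe the bay: it is pinched so tightly that a straight pull brings the whole caddy up, so grip it and rock it to and fro towards the open front and back of the bay, several times each way, easing it up as you go, while the caddy stays standing on the brown board where it is. Finish while still holding the bottle in the gripper, upright and still, just clear above its bay; leave the water pot, blue marker and blue tin alone.

Things in the scene. Friction and masses are not known exactly. Their poses are not given: they have to be found in the camera images.
- caddy: Loose caddy, 1.3 kg: steel foot plate 128 x 168 x 6 mm (x, y, z), on it left and right a beech block 122 x 52 mm, top 24 mm above the board. Origin: centre of its underside, which lies on the brown board (9 mm above the desk). x across the bay, away from the robot; y to the left; z up. Not fastened: pulling up a stuck part with over about 14 N lifts it.
- bay (a point): Centre of the bay's floor, 6 mm above the board, at caddy x = y = 0. Open at both x ends; on both y sides sprung rubber cheeks (28 mm long, from 8 to 26 mm above the board) press the bottle along y, about 20 N each, and hold it by friction (straight pull 20 to 30 N). Between them it can lean along caddy x (turn about y); while it turns, it slides up easily.
- well_1 (a point): Centre of the floor of a well, a round hole 37 mm in diameter and 18 mm deep in a beech block, at caddy x = -32, y = +55 mm; floor 6 mm, mouth 24 mm above the board. Two of the four wells hold a pot at the start, the other two are empty (a ring of dried green paint on the floor); which ones varies.
- well_2 (a point): Centre of the floor of a well, a round hole 37 mm in diameter and 18 mm deep in a beech block, at caddy x = +32, y = +55 mm; floor 6 mm, mouth 24 mm above the board. Two of the four wells hold a pot at the start, the other two are empty (a ring of dried green paint on the floor); which ones varies.
- well_3 (a point): Centre of the floor of a well, a round hole 37 mm in diameter and 18 mm deep in a beech block, at caddy x = -32, y = -55 mm; floor 6 mm, mouth 24 mm above the board. Two of the four wells hold a pot at the start, the other two are empty (a ring of dried green paint on the floor); which ones varies.
- well_4 (a point): Centre of the floor of a well, a round hole 37 mm in diameter and 18 mm deep in a beech block, at caddy x = +32, y = -55 mm; floor 6 mm, mouth 24 mm above the board. Two of the four wells hold a pot at the start, the other two are empty (a ring of dried green paint on the floor); which ones varies.
- pot_1: Small round paint pot, 33 mm in diameter, 47 mm high, green label below, white above (cap 31 mm in diameter from 34 mm up), about 50 g, upright. Origin: centre of its underside. It stands in one of the caddy's wells at the start and belongs there.
- pot_2: Small round paint pot, 33 mm in diameter, 47 mm high, green label below, white above (cap 31 mm in diameter from 34 mm up), about 50 g, upright. Origin: centre of its underside. It stands in one of the caddy's wells at the start and belongs there.
- pot_3: Small round paint pot, 33 mm in diameter, 47 mm high, green label below, white above (cap 31 mm in diameter from 34 mm up), about 50 g, upright. Origin: centre of its underside. A spare: it stands on the brown board, to the left of the caddy, at the start.
- pot_4: Small round paint pot, 33 mm in diameter, 47 mm high, green label below, white above (cap 31 mm in diameter from 34 mm up), about 50 g, upright. Origin: centre of its underside. A spare: it stands on the brown board, to the left of the caddy, at the start.
- bottle: White square plastic bottle, 34 x 34 mm, body 52 mm high, shoulder, round black cap (23 mm in diameter, top at 73 mm), orange label on the upper body; about 100 g. Origin: centre of its underside; axes parallel to the caddy's at the start, when it stands on the bay's floor. To grip: its x faces are free, best above the beech blocks.
- water_pot: White round water pot, 68 mm in diameter, 53 mm high, on the green mat (3 mm high) left of the board; leave alone. Origin: centre of its underside.
- marker_blue: White marker with blue ends, 150 mm long and 16 mm thick, lying along its own y axis on the brown board between robot and caddy; leave alone. Origin: the middle, on its underside.
- tin_small: Blue round tin, 64 mm in diameter, 28 mm high, on the far left of the brown board; leave alone. Origin: centre of its underside.
- bottle_cap (a point): Centre of the top of the bottle's black cap, 73 mm above the bottle's underside on its axis.
Not all that is in view belongs to the job. What is shaped like the pot_4 but red or yellow is not meant.

How it is judged:
By the outcome, as a careful person would: the job done as asked, in the order asked, and still so for the second after the job is handed in, while the arm keeps its last pose, push and grip.
It also fails if it takes over 72 s, if anything falls off the work surface, if the arm or the gripper's body presses on something with over 40 N, if the wrist force passes 120 N, or if a joint passes its speed limit or range.

ROBOT

A 6-joint arm with a two-finger parallel gripper is mounted at the origin on the work surface; the furniture and walls round the work are solid. World frame = base frame: x ahead of the robot, y to its left, z up, the work surface at z = 0. Lengths are in m, angles in rad, forces in N, time in s.
With the tool pointing down it reaches from about 0.25 to 0.725 m from the base axis. Payload 4 kg.
Tool frame: the origin (TCP) lies on the centre line of the jaws, within the pads' length; the fingertips stand ahead of it and the grasp point (between the pads) lies 3 mm ahead of it (bot.tcp_to_tips is the z of the fingertips in the tool frame, in m); z points along the fingers, y is the line along which they close (so a half turn about z gives the same grasp; the last joint's range is limited). The gripper opens to 85 mm and grips with 20 to 120 N. Pads are 22 mm wide; open, the fingers measure 114 mm over their backs; the gripper's body (76 mm by 85 mm) begins 54 mm behind the grasp point. The pads swing forward as they close: fully open they stand 13 mm farther back than shut.
Start: joints at [1.259, 0.241, 0.005, 1.335, 0, 1.571], TCP at [0.153, 0.476, 0.253] pointing down, gripper open.
Joint ranges: [-2.72, 2.72], [-1.05, 1.87], [-1.09, 1.28], [-1.99, 2.15], [-1.42, 1.44], [-3.14, 3.14]. Speed limits (rad/s): [2.79, 2.79, 3.14, 3.14, 3.14, 3.14].

INTERFACE

Orientations are given as a unit quaternion [x, y, z, w].
In Python, from workcell import telemetry, camera, camera_params, ticket, boxes_of, cut_out, spot_point, bot gives the robot as it stands.
- The arm moves only by the shell command python3 -m creep 'ROWS'. ROWS is text: rows parted by semicolons, each of 5 numbers parted by spaces: the opening, from 0 (shut) to 1 (fully open), then the shift along the tool's x, y, z in units of 150 mm (1.0 is 150 mm), then the turn about the tool's z in units of 180 degrees (1.0 is 180 degrees). In form: claw x y z turn; .... A call has 1 to 12 rows; each row is the pose to reach, as a shift and turn from the pose commanded when the call began, along the tool's axes at that moment, turning the shorter way round; what a row does not reach only later rows make up. A row lasts 1/8 s, in which the tool goes at most 62.5 mm and 10.7 degrees, less where a joint would pass 70% of its speed; a pose out of reach is approached as far as the arm can. A call with a number of a shift or a turn outside -1 to 1 is refused whole. A call with a gripper value outside its range is refused whole. The fingers move at their own pace and stop on an object; the grip force is fixed at half the most. Time passes only in rows, so rows that repeat a pose let the fingers close. It gives the time, the measured TCP pose, the force, the opening and the grip force at its end, in the units of the state.
- telemetry.get_obs(): the state, without advancing time (a new reading comes with each control period).
- camera(name): name is "side" or "top" or "wrist"; returns the picture (420x560x3 uint8, red, green, blue); there is no depth.
- camera_params(name): a dict with "camera_matrix" (3x3 intrinsics, pixels), "eye" and "attitude" of the camera in the world. Camera axes: x right, y down, z forward; pixel columns grow to the right and rows downward; lengths in m; the calibration is good to about 2 mm. The wrist camera is an equidistant fisheye: a pixel r from the principal point sees the ray r / f radians off the axis. A picture is of the moment at which its call begins: read the wrist's pose just before it. camera_params takes no time and is no camera call; for the wrist camera it gives the pose at the moment of the call.
- ticket.job_done(): hands the job in; it is judged then, once.
Trained networks look in the newest picture that a camera, given by its name, has taken for a name from the list of things; names that differ only in an ending like _2 or _b are one class to them, and where a whole thing is asked for, a point or a joint stands for the part that bears it (a point fixed in the world has none). Each returns a list of dicts, best first, with "conf" (0 to 1); they miss things now and then, are a little off and sometimes report something else, mostly with a low value. They report only what shows in the picture. A call takes as long as a camera call. They do not tell look-alikes from the thing itself.
- boxes_of(thing, camera): "at" ([x, y, z] in m, in world coordinates, good to about 4 mm: the middle of the surface that is visible of it).
- cut_out(thing, camera): "pixels" (420x560 bool, what is visible of it).
- spot_point(thing, camera): "at" ([x, y, z] in m, in world coordinates, good to about 4 mm: a listed point, or the origin of a listed thing).
The state is a dict: "clock": time; "joint_pos": joint angles; "joint_vel": joint speeds; "tau": joint torques, N m; "eef_pos": TCP position; "tool_rot": TCP orientation; "ft_force": force on the tool from outside, world axes, zero at the start; "ft_torque": the same for the moment, N m; "grip_width": finger opening in m; "grasp_force": force on a finger pad.
Only numpy, scipy, OpenCV 4.12 (cv2) and the standard library are available. Lean on these libraries where they do the work, as an engineer would, in place of code of your own. Each camera call takes 0.05 s, during which the arm holds its last target. There are 200 camera calls.

## Working session

There is one attempt and no reset: what is moved stays moved. The work goes in short steps, Python scripts to look and compute and a shell command to move; the robot and the scene stay as the last step left them, time stands still between calls to the robot, and variables do not carry over. Pictures are saved under pics/ and viewed, at most 13 in all, crops included, and the job is handed in when it is done.

```bash
ls; mkdir -p pics; python3 - <<'E'
from workcell import *
import cv2,numpy as np
for n in("side","top","wrist"):
    im=camera(n); cv2.imwrite(f"pics/{n}0.png",im[:,:,::-1]); p=camera_params(n); print(n,p)
    for t in ("caddy","bottle","pot_1","well_1","bottle_cap","bay"):
        try:
            print(n,t,[(np.round(d["at"],3).tolist(),round(d["conf"],2)) for d in spot_point(t,n)][:6])
        except Exception as e: print(e)
o=telemetry.get_obs();print(o)
print(bot.tcp_to_tips)
a=cv2.imread("pics/top0.png");b=cv2.imread("pics/side0.png")
E
```

```text
pics
side {'camera_matrix': array([[465.14783494,   0.        , 283.1739276 ],
       [  0.        , 465.14783494, 209.08704903],
       [  0.        ,   0.        ,   1.        ]]), 'eye': array([ 0.40576594, -0.42523107,  0.68106134]), 'attitude': array([ 0.90572711, -0.06163315,  0.0213431 , -0.41881289])}
side caddy [([0.592, 0.139, 0.012], 0.57)]
side bottle [([0.594, 0.14, 0.022], 0.96)]
side pot_1 [([0.677, 0.487, 0.004], 0.82), ([0.307, 0.292, -0.004], 0.82), ([0.58, 0.315, 0.012], 0.74), ([0.621, 0.079, 0.013], 0.73), ([0.421, 0.322, 0.009], 0.71), ([0.555, 0.084, 0.018], 0.57)]
side well_1 [([0.635, 0.189, 0.013], 0.74), ([0.558, 0.084, 0.016], 0.72), ([0.567, 0.196, 0.011], 0.61), ([0.616, 0.079, 0.014], 0.6)]
side bottle_cap [([0.594, 0.134, 0.09], 0.87)]
side bay [([0.595, 0.135, 0.019], 0.74), ([0.577, 0.318, 0.01], 0.32), ([0.583, 0.509, 0.003], 0.16)]
top {'camera_matrix': array([[398.03655663,   0.        , 272.267595  ],
       [  0.        , 398.03655663, 206.43141689],
       [  0.        ,   0.        ,   1.        ]]), 'eye': array([0.41005122, 0.28222334, 0.924
[... 1091 characters left out ...]
s': array([ 1.25900768e+00,  2.40574852e-01,  5.02981029e-03,  1.33517595e+00,
       -1.36118356e-05,  1.57079994e+00]), 'joint_vel': array([ 1.11416768e-05, -2.55304061e-04,  5.79323641e-04, -3.70995089e-04,
        7.59346882e-04, -1.57704048e-03]), 'tau': array([ 4.08458409e-04, -3.72218692e+01,  2.52698475e+01,  1.24348458e-03,
        5.40950214e-05, -7.69015401e-06]), 'eef_pos': array([0.15339127, 0.4759133 , 0.25333044]), 'tool_rot': array([1.55265427e-01, 9.87872788e-01, 3.61545768e-05, 1.25717982e-05]), 'ft_force': array([ 0.4494191 ,  0.31273189, -0.39809701]), 'ft_torque': array([-0.03550381,  0.01802856, -0.01091395]), 'grasp_force': 0.0, 'grip_width': 0.08528122349167697}
0.022
```

View pics/top0.png

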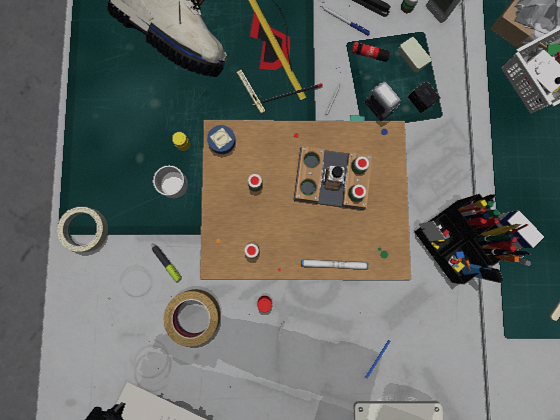

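View pics/side0.png

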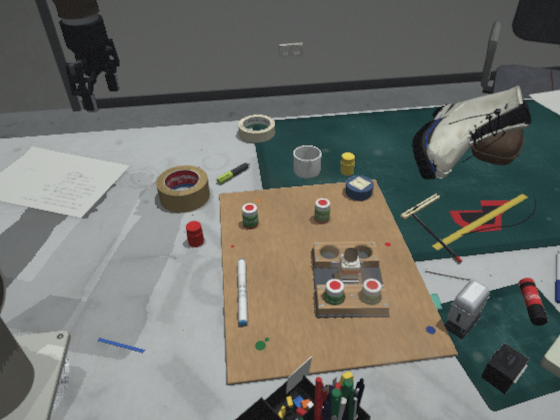

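The top view shows green-label pots standing on the board at px (255,181) and (251,251). The other two pots are in the right-hand wells at (361,163) and (358,191), and the empty wells are at (311,160) and (307,187). There is a red look-alike at (264,304) and a yellow one at (180,140). The side view shows the board pots at (322,210) and (250,215), with green bands, so these are the spares. I'll confirm that in one enlarged crop and triangulate.

```bash
cat > h.py <<'E'
from workcell import *
import numpy as np,cv2
from scipy.spatial.transform import Rotation as R
def ray(n,uv,p=None):
    p=p or camera_params(n);K=p["camera_matrix"];x=(uv[0]-K[0,2])/K[0,0];y=(uv[1]-K[1,2])/K[1,1]
    if n.startswith("wrist"):
        r=np.hypot(x,y);d=np.array([x/r*np.sin(r),y/r*np.sin(r),np.cos(r)])
    else: d=np.array([x,y,1.]);d/=np.linalg.norm(d)
    return np.array(p["eye"]),R.from_quat(p["attitude"]).apply(d)
def tri(*rs):
    A=0;b=0
    for e,d in rs:
        M=np.eye(3)-np.outer(d,d);A=A+M;b=b+M@e
    X=np.linalg.solve(A,b);return X,[round(1e3*float(np.linalg.norm((np.eye(3)-np.outer(d,d))@(X-e))),1) for e,d in rs]
def plane(r,z): e,d=r;return e+d*(z-e[2])/d[2]
def proj(n,X,p=None):
    p=p or camera_params(n);K=p["camera_matrix"];c=R.from_quat(p["attitude"]).inv().apply(np.array(X)-p["eye"])
    if n.startswith("wrist"):
        t=np.arctan2(np.hypot(c[0],c[1]),c[2]);q=c[:2]/np.hypot(c[0],c[1])*t
    else:q=c[:2]/c[2]
    return K[0,0]*q[0]+K[0,2],K[1,1]*q[1]+K[1,2]
E
python3 - <<'E'
from h import *
t=cv2.imread("pics/top0.png");s=cv2.imread("pics/side0.png")
f=lambda im,x,y,w,h,k:cv2.resize(im[y:y+h,x:x+w],(w*k,h*k),interpolation=cv2.INTER_CUBIC)
a=np.hstack([f(t,290,145,80,65,5),f(s,308,237,80,65,5)])
b=np.hstack([f(t,235,161,40,40,5),f(t,231,231,40,40,5),f(s,302,190,40,40,5),f(s,230,195,40,40,5)])
cv2.imwrite("pics/crop1.png",np.vstack([a,b]))
# red disc on caps: centroid, both views
for n,im in(("top",t),("side",s)):
    hsv=cv2.cvtColor(im,cv2.COLOR_BGR2HSV)
    m=(((hsv[...,0]<8)|(hsv[...,0]>172))&(hsv[...,1]>140)&(hsv[...,2]>100)).astype(np.uint8)
    k,l,st,c=cv2.connectedComponentsWithStats(m)
    print(n,[(np.round(c[i],1).tolist(),int(st[i,4])) for i in range(1,k) if st[i,4]>12])
E
```

```text
top [([254.7, 26.9], 154), ([281.3, 41.0], 159), ([288.2, 43.9], 44), ([268.7, 61.7], 209), ([355.0, 46.1], 33), ([365.5, 48.6], 69), ([375.2, 51.2], 46), ([296.0, 135.0], 21), ([361.7, 162.7], 52), ([254.4, 180.2], 55), ([358.6, 190.7], 53), ([483.0, 220.6], 25), ([496.5, 221.1], 15), ([445.3, 232.3], 25), ([514.2, 239.3], 19), ([512.8, 247.7], 30), ([251.0, 250.2], 62), ([454.2, 260.9], 22), ([264.2, 304.6], 169)]
side [([322.1, 202.1], 28), ([492.4, 202.8], 116), ([248.9, 207.1], 31), ([460.6, 216.7], 183), ([490.6, 224.9], 193), ([193.1, 226.1], 116), ([198.4, 233.8], 18), ([387.5, 244.0], 18), ([526.4, 280.2], 39), ([334.6, 284.7], 60), ([371.7, 284.3], 50), ([530.5, 289.6], 99), ([533.9, 301.2], 69), ([318.2, 379.5], 18), ([337.4, 385.3], 26), ([301.1, 410.7], 51)]
```

View pics/crop1.png

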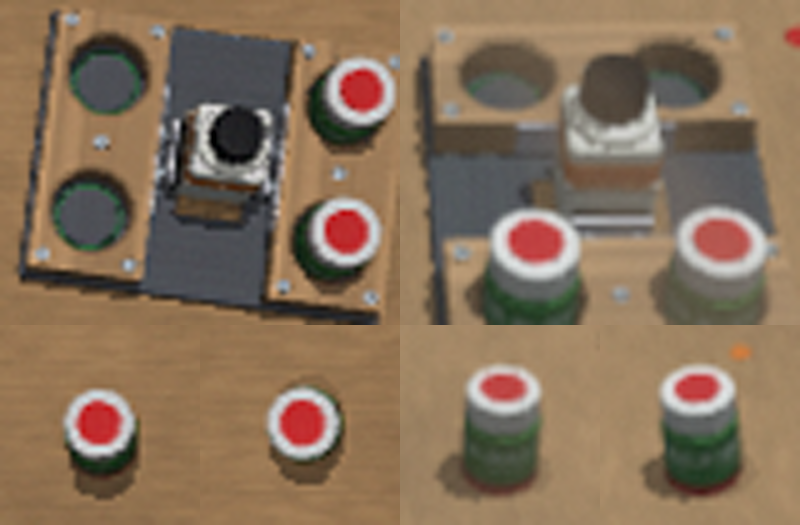

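The crop confirms it: both free pots have a white cap with a red dot and a green label. The wells on the left side, 1 (nearer) and 2 (farther), are empty with green rings.

```bash
python3 - <<'E'
from h import *
P={"potA(far)":((254.4,180.2),(322.1,202.1)),"potB(near)":((251.0,250.2),(248.9,207.1)),"well2 mouth":((311.1,159.6),(363.6,251.9)),"well1 mouth":((307.9,186.4),(329.2,251.8)),"potW_far":((361.7,162.7),(371.7,284.3)),"potW_near":((358.6,190.7),(334.6,284.7)),
"cap":((290+236/5.,145+135/5.),(308+215/5.,237+60/5.))}
for k,(a,b) in P.items():
    X,e=tri(ray("top",a),ray("side",b));print(k,X.round(4),e)
S=np.array([(72,20),(158,33),(42,253),(129,265),(308,50),(395,62),(283,287),(371,298)])/5+[290,145]-.4
W=np.array([plane(ray("top",s),.033) for s in S])[:,:2]
print(W.mean(0).round(4)); 
d=np.vstack([W[0]-W[2],W[1]-W[3],W[4]-W[6],W[5]-W[7]]);print(np.degrees(np.arctan2(d[:,1],d[:,0])).round(1))
d=np.vstack([W[0]-W[5],W[1]-W[4],W[2]-W[7],W[3]-W[6]]);print(np.degrees(np.arctan2(d[:,1],d[:,0])).round(1)-90)
E
```

```text
potA(far) [0.5782 0.3156 0.0551] [1.0, 1.0]
potB(near) [0.4238 0.3217 0.0549] [0.9, 0.9]
well2 mouth [0.6342 0.1861 0.0279] [0.9, 0.9]
well1 mouth [0.5693 0.1944 0.0297] [0.8, 0.8]
potW_far [0.6177 0.0774 0.0614] [0.6, 0.6]
potW_near [0.5546 0.0858 0.061 ] [0.8, 0.8]
cap [0.5917 0.1372 0.0909] [1.1, 1.1]
[0.5936 0.1358]
[-7.6 -7.7 -7.2 -7.3]
[-7.4 -6.4 -7.7 -8. ]
```

Heights check out: pot tops measure 55 mm (expected 56), the well mouth about 29 (33), and the bottle cap 91 (88). Caddy yaw is about -7.4° with its centre near (0.5935, 0.136). Moving now.

```bash
cat > go.py <<'E'
import sys
from h import *
o=telemetry.get_obs();r=R.from_quat(o["tool_rot"]);p=o["eef_pos"]
a=np.degrees(np.arctan2(*r.as_matrix()[[1,0],1]))
print("t",round(o["clock"],2),"p",p.round(4),"yawY",round(a,2),"F",o["ft_force"].round(1),"w",round(o["grip_width"],4))
T=np.array([float(v) for v in sys.argv[1:4]]);print("units",(r.inv().apply(T-p)/.15).round(4))
if len(sys.argv)>4:
    d=(a-float(sys.argv[4])+90)%180-90;print("turn",round(d/180,4))
E
python3 -m creep '1 -0.905 -0.199 0.533 0.442;1 -0.905 -0.199 0.533 0.442;1 -0.905 -0.199 0.533 0.442;1 -0.905 -0.199 0.533 0.442;1 -0.905 -0.199 0.533 0.442;1 -0.905 -0.199 0.533 0.442;1 -0.905 -0.199 0.533 0.442;1 -0.905 -0.199 0.533 0.442'; python3 go.py 0.4238 0.3217 0.12 -7.4
```

```text
clock: 2.05
eef_pos: [0.2735, 0.4059, 0.1734]
tool_rot: [0.752, 0.659, 0.0, 0.0]
ft_force: [-0.5, 0.7, -0.4]
grip_width: 0.0855
grasp_force: 0.0
t 2.05 p [0.2735 0.4059 0.1734] yawY -7.61 F [-0.5  0.7 -0.4] w 0.0855
units [-0.4234  1.0674  0.3559]
turn -0.0012
```

```bash
python3 -m creep '1 -0.42 1 0.3 0;1 -0.42 1 0.3 0;1 -0.42 1 0.3 0;1 -0.42 1 0.3 0'; python3 - <<'E'
from h import *
import pickle
p=camera_params("wrist");im=camera("wrist");cv2.imwrite("pics/w1.png",im[:,:,::-1]);pickle.dump(p,open("w1.pkl","wb"))
for nm,X in {"B":(.4238,.3217,.056),"A":(.5782,.3156,.056),"w1":(.5689,.1945,.033),"w2":(.6323,.1862,.033)}.items(): print(nm,np.round(proj("wrist",X,p)))
E
python3 go.py 0.4238 0.3217 0.053 -7.4
```

```text
clock: 2.55
eef_pos: [0.4158, 0.322, 0.1272]
tool_rot: [0.753, 0.658, -0.001, 0.0]
ft_force: [-0.8, 0.5, 0.2]
grip_width: 0.0849
grasp_force: 0.0
B [283. 238.]
A [489. 216.]
w1 [448. 328.]
w2 [497. 320.]
t 2.6 p [0.4147 0.323  0.1277] yawY -7.59 F [0.3 0.4 0.3] w 0.0854
units [-1.00e-04  6.21e-02  4.98e-01]
turn -0.0011
```

View pics/w1.png

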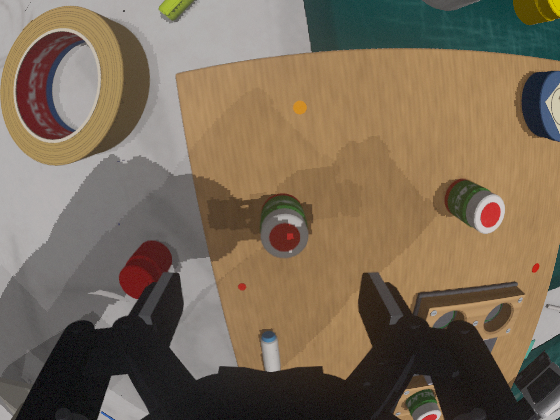

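The wrist view has the near pot's red dot at (285,237) against a predicted (283,238), the far pot at (489,215) against (489,216), and well 2 at about (498,317). The calibration agrees, so I'm descending.

```bash
python3 -m creep '1 0 0.068 0.2 0;1 0 0.068 0.5 0;1 0 0.068 0.5 0;0 0 0.068 0.5 0;0 0 0.068 0.5 0;0 0 0.068 0.5 0;0 0 0.068 0.5 0;0 0 0.068 0.5 0;0 0 0.068 0.5 0'; python3 go.py 0.5689 0.1945 0.15 -7.4
```

```text
clock: 3.72
eef_pos: [0.4252, 0.3236, 0.0554]
tool_rot: [0.751, 0.66, 0.002, -0.0]
ft_force: [-1.2, -0.7, 6.1]
grip_width: 0.0303
grasp_force: 58.8
t 3.73 p [0.4252 0.3236 0.0554] yawY -7.42 F [-1.2 -0.7  6.1] w 0.0303
units [-0.7281  1.0629 -0.6301]
turn -0.0001
```

```bash
python3 -m creep '0 0 0 -0.35 0;0 0 0 -0.6 0;0 -0.3 0.4 -0.6 0;0 -0.6 0.8 -0.6 0;0 -0.73 1 -0.6 0;0 -0.73 1 -0.6 0;0 -0.73 1 -0.6 0'; python3 - <<'E'
from h import *
import pickle
p=camera_params("wrist");im=camera("wrist");cv2.imwrite("pics/w2.png",im[:,:,::-1]);pickle.dump(p,open("w2.pkl","wb"))
for nm,X in {"w1":(.5689,.1945,.033),"w2":(.6323,.1862,.033),"c":(.5935,.136,.033)}.items(): print(nm,np.round(proj("wrist",X,p)))
E
python3 go.py 0.5689 0.1945 0.065 -7.4
```

```text
clock: 4.6
eef_pos: [0.5585, 0.1944, 0.1435]
tool_rot: [0.752, 0.659, -0.0, -0.0]
ft_force: [0.1, 0.2, 0.3]
grip_width: 0.0301
grasp_force: 59.6
w1 [284. 217.]
w2 [366. 217.]
c [321. 279.]
t 4.65 p [0.558  0.1951 0.1435] yawY -7.4 F [-0.4  0.6 -1.1] w 0.0304
units [0.0053 0.0728 0.5232]
turn 0.0
```

View pics/w2.png

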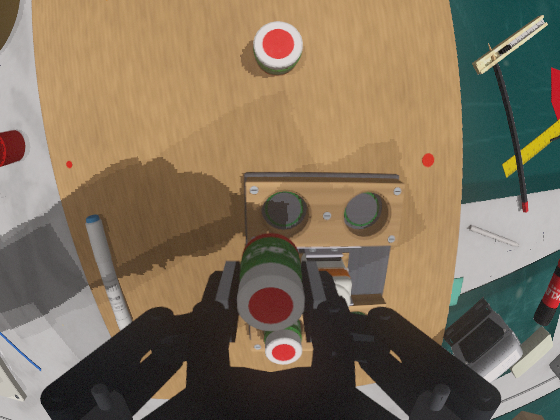

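The wrist view shows the well mouths centred at about (285,211) and (367,210), with the screw between them at (327,215). The predictions were row 217, so I'm reconciling the views.

```bash
python3 - <<'E'
from h import *
import pickle
p=pickle.load(open("w2.pkl","rb"))
M={"w1":((285,211),(307.9,186.4),(329.2,251.8)),"w2":((367,210),(311.1,159.6),(363.6,251.9))}
for k,(a,b,c) in M.items():
    w,t,s=ray("wrist",a,p),ray("top",b),ray("side",c)
    for nm,l in(("wt",(w,t)),("ws",(w,s)),("wts",(w,t,s))):
        X,e=tri(*l);print(k,nm,X.round(4),e)
    print([plane(r,.033).round(4)[:2] for r in(w,t,s)])
print("screw",plane(ray("wrist",(327,215.5),p),.033),plane(ray("top",(309.6,173)),.033))
for s in((254,190),(398,190.5),(391,239)):print(s,plane(ray("wrist",s,p),.033).round(4))
# spare pot A check, pot in well
print("potA",plane(ray("wrist",(278,44),p),.056),"wellpot near",plane(ray("wrist",(284,351),p),.062))
im=cv2.imread("pics/w2.png")[165:265,235:410];cv2.imwrite("pics/w2c.png",cv2.resize(im,None,fx=4.5,fy=4.5,interpolation=cv2.INTER_CUBIC))
E
```

```text
w1 wt [0.5712 0.1939 0.0192] [1.1, 1.1]
w1 ws [0.5698 0.1972 0.0266] [0.5, 0.5]
w1 wts [0.57   0.1959 0.0274] [1.5, 1.9, 1.0]
[array([0.5703, 0.1993]), array([0.5696, 0.1946]), array([0.5677, 0.1911])]
w2 wt [0.6377 0.1847 0.014 ] [0.9, 0.9]
w2 ws [0.6359 0.1888 0.0251] [0.3, 0.3]
w2 wts [0.635  0.1876 0.0257] [1.5, 2.1, 0.9]
[array([0.6334, 0.1918]), array([0.632 , 0.1867]), array([0.6334, 0.1815])]
screw [0.601633   0.19150863 0.033     ] [0.60063653 0.19045282 0.033     ]
(254, 190) [0.5496 0.2184 0.033 ]
(398, 190.5) [0.6595 0.2045 0.033 ]
(391, 239) [0.6534 0.1642 0.033 ]
potA [0.57940426 0.31653738 0.056     ] wellpot near [0.5559757 0.087802  0.062    ]
```

View pics/w2c.png

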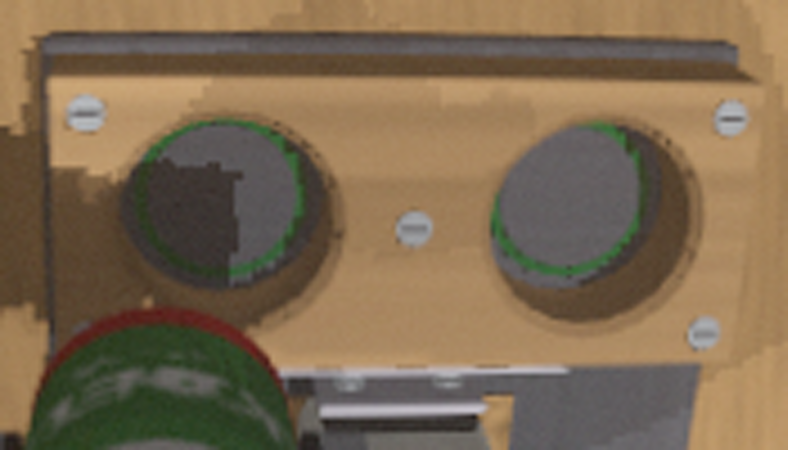

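```bash
python3 - <<'E'
from h import *
import pickle
p=pickle.load(open("w2.pkl","rb"))
for s in((286,214),(367,215),(326.7,215.6)):print(s,plane(ray("wrist",s,p),.033).round(4))
a=camera("wrist");hsv=cv2.cvtColor(a,cv2.COLOR_RGB2HSV)
m=(((hsv[...,0]<8)|(hsv[...,0]>172))&(hsv[...,1]>120)&(hsv[...,2]>40)).astype(np.uint8);m[:270]=0;m[335:]=0;m[:,:235]=0;m[:,310:]=0
k,l,st,c=cv2.connectedComponentsWithStats(m)
for i in range(1,k):
    if st[i,4]>60: print("red",c[i],st[i],plane(ray("wrist",c[i]),telemetry.get_obs()["eef_pos"][2]+.0006))
print(telemetry.get_obs()["eef_pos"])
E
python3 go.py 0.5695 0.1945 0.065 -7.4
```

```text
(286, 214) [0.5707 0.1968 0.033 ]
(367, 215) [0.6333 0.1877 0.033 ]
(326.7, 215.6) [0.6014 0.1915 0.033 ]
red [270.32067851 305.10743134] [ 249  288   44   36 1238] [0.55783099 0.1949533  0.14408872]
[0.55777392 0.1955191  0.14348872]
t 4.7 p [0.5578 0.1955 0.1435] yawY -7.34 F [ 0.3  0.2 -0.3] w 0.0302
units [0.0032 0.0787 0.5232]
turn 0.0003
```

```bash
python3 -m creep '0 -0.01 0.081 0.1 0;0 -0.01 0.081 0.3 0;0 -0.01 0.081 0.39 0;0 -0.01 0.081 0.39 0;0 -0.01 0.081 0.42 0;0 -0.01 0.081 0.45 0;0 -0.01 0.081 0.48 0;0 -0.01 0.081 0.50 0;0 -0.01 0.081 0.52 0;0 -0.01 0.081 0.53 0;0 -0.01 0.081 0.53 0'; python3 go.py 0.570 0.1955 0.063 -7.4
```

```text
clock: 6.08
eef_pos: [0.5718, 0.1973, 0.0743]
tool_rot: [0.75, 0.661, 0.007, -0.002]
ft_force: [-17.3, 6.9, 43.3]
grip_width: 0.0298
grasp_force: 75.2
t 6.08 p [0.5718 0.1973 0.0743] yawY -7.21 F [-17.3   6.9  43.3] w 0.0298
units [-0.0146 -0.0107  0.0753]
turn 0.0011
```

```bash
python3 -m creep '0 0 0 -0.07 0;0 0 0 -0.12 0;0 0 0 -0.12 0;0 0 0 -0.12 0'; python3 - <<'E'
from h import *
import pickle
p=camera_params("wrist");im=camera("wrist")[:,:,::-1];s=camera("side")[:,:,::-1]
pickle.dump(p,open("w3.pkl","wb"));cv2.imwrite("pics/w3f.png",im);cv2.imwrite("pics/s3f.png",s)
f=lambda im,x,y,w,h,k:cv2.resize(im[y:y+h,x:x+w],(w*k,h*k),interpolation=cv2.INTER_CUBIC)
cv2.imwrite("pics/m3.png",np.hstack([f(im,220,180,130,190,3),f(s,295,195,100,142,4)[:570]]))
E
python3 go.py 0.570 0.1955 0.063 -7.4
```

```text
clock: 6.58
eef_pos: [0.5703, 0.1911, 0.0808]
tool_rot: [0.752, 0.66, -0.001, -0.0]
ft_force: [-0.6, 0.3, -1.0]
grip_width: 0.0303
grasp_force: 68.1
t 6.67 p [0.5702 0.1912 0.0807] yawY -7.45 F [-0.3  0.3 -0.6] w 0.0299
units [ 0.0286 -0.0047  0.1178]
turn -0.0003Traceback (most recent call last):
  File "<stdin>", line 6, in <module>
    return _nx.concatenate(arrs, 1, dtype=dtype, casting=casting)
           ~~~~~~~~~~~~~~~^^^^^^^^^^^^^^^^^^^^^^^^^^^^^^^^^^^^^^^
ValueError: all the input array dimensions except for the concatenation axis must match exactly, but along dimension 0, the array at index 0 has size 570 and the array at index 1 has size 568
```

```bash
python3 - <<'E'
import cv2,numpy as np
im=cv2.imread("pics/w3f.png");s=cv2.imread("pics/s3f.png")
f=lambda im,x,y,w,h,k:cv2.resize(im[y:y+h,x:x+w],(w*k,h*k),interpolation=cv2.INTER_CUBIC)
cv2.imwrite("pics/m3.png",np.hstack([f(im,220,180,130,140,4),f(s,325,200,70,140,4)]))
E
```

```text
(no output)
```

View pics/m3.png

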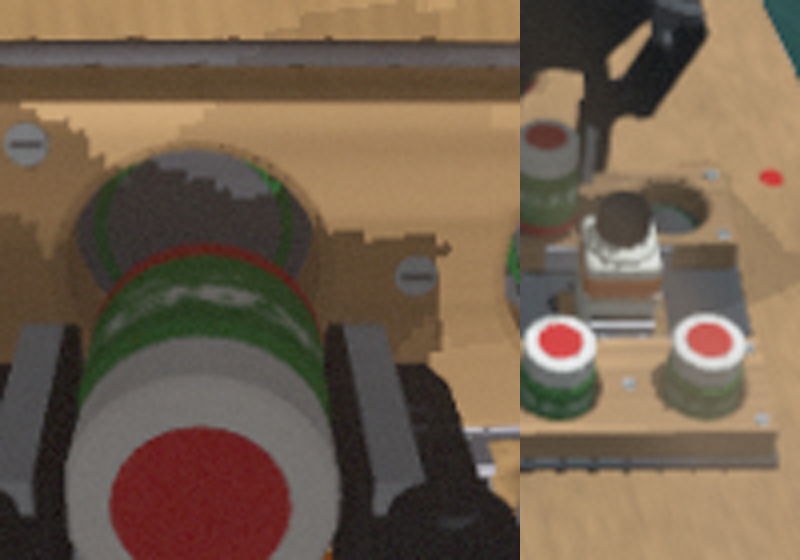

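The pot is still upright in the grip. The tool was about 4 mm short in y, because I had the sign of tool x wrong. Correcting from the screws at (323.8,248.7) and (226.3,216.3).

```bash
python3 - <<'E'
from h import *
import pickle
p=pickle.load(open("w3.pkl","rb"))
for s in((323.4,248.4),(225.9,215.9)):print(s,plane(ray("wrist",s,p),.033).round(4))
hsv=cv2.cvtColor(cv2.imread("pics/w3f.png"),cv2.COLOR_BGR2HSV)
m=(((hsv[...,0]<8)|(hsv[...,0]>172))&(hsv[...,1]>120)&(hsv[...,2]>40)).astype(np.uint8);m[:270]=0;m[335:]=0;m[:,:235]=0;m[:,310:]=0
k,l,st,c=cv2.connectedComponentsWithStats(m)
for i in range(1,k):
    if st[i,4]>60: print("red",c[i],[plane(ray("wrist",c[i],p),.0808+d).round(4) for d in(.0006,.005)])
E
python3 go.py 0.5697 0.1956 0.063 -7.4
```

```text
(323.4, 248.4) [0.6013 0.1917 0.033 ]
(225.9, 215.9) [0.5493 0.2185 0.033 ]
red [269.56309263 305.95769511] [array([0.57  , 0.1901, 0.0814]), array([0.5704, 0.1932, 0.0858])]
t 6.67 p [0.5702 0.1912 0.0807] yawY -7.45 F [-0.3  0.3 -0.6] w 0.0299
units [ 0.029  -0.0068  0.1178]
turn -0.0003
```

```bash
python3 -m creep '0 0.029 -0.005 -0.02 0;0 0.029 -0.005 -0.02 0;0 0.029 -0.005 -0.02 0;0 0.029 -0.005 -0.02 0'; python3 go.py 0.5697 0.1957 0.063 -7.4
```

```text
clock: 7.18
eef_pos: [0.5704, 0.1961, 0.0848]
tool_rot: [0.751, 0.66, -0.0, 0.0]
ft_force: [-0.4, 0.2, -0.0]
grip_width: 0.0301
grasp_force: 68.1
t 7.17 p [0.5704 0.1961 0.0848] yawY -7.42 F [-0.4  0.2 -0. ] w 0.0301
units [-0.003  -0.0041  0.1456]
turn -0.0001
```

```bash
python3 -m creep '0 -0.002 -0.003 0.03 0;0 -0.002 -0.003 0.06 0;0 -0.002 -0.003 0.08 0;0 -0.002 -0.003 0.10 0;0 -0.002 -0.003 0.12 0;0 -0.002 -0.003 0.12 0'; python3 go.py 0.5697 0.1957 0.063 -7.4
```

```text
clock: 7.92
eef_pos: [0.5707, 0.1988, 0.0726]
tool_rot: [0.751, 0.661, 0.004, -0.001]
ft_force: [-9.0, 3.6, 26.1]
grip_width: 0.0302
grasp_force: 72.0
t 7.92 p [0.5707 0.1988 0.0726] yawY -7.32 F [-9.   3.6 26.1] w 0.0302
units [-0.0219 -0.0039  0.0635]
turn 0.0004
```

```bash
python3 -m creep '0 0 -0.006 -0.03 0;0 0 -0.012 -0.03 0;0 0 -0.012 -0.03 0';python3 -m creep '0 0 -0.006 0 0;0 0 -0.006 0 0;0 0 -0.006 0 0'; python3 go.py 0.5697 0.1957 0.063 -7.4
```

```text
clock: 8.3
eef_pos: [0.5699, 0.1978, 0.0742]
tool_rot: [0.751, 0.66, 0.003, 0.0]
ft_force: [-1.8, 3.0, 9.4]
grip_width: 0.0303
grasp_force: 70.0
clock: 8.68
eef_pos: [0.5698, 0.1977, 0.0742]
tool_rot: [0.751, 0.66, 0.004, 0.001]
ft_force: [0.6, 2.1, 9.1]
grip_width: 0.0303
grasp_force: 69.8
t 8.68 p [0.5698 0.1977 0.0742] yawY -7.39 F [0.6 2.1 9.1] w 0.0303
units [-0.0138  0.0009  0.0744]
turn 0.0001
```

```bash
cat > dots.py <<'E'
from h import *
def dot(n,box,im=None):
    im=camera(n) if im is None else im
    hsv=cv2.cvtColor(im,cv2.COLOR_RGB2HSV)
    m=(((hsv[...,0]<8)|(hsv[...,0]>172))&(hsv[...,1]>110)&(hsv[...,2]>40)).astype(np.uint8)
    z=np.zeros_like(m);x0,y0,x1,y1=box;z[y0:y1,x0:x1]=m[y0:y1,x0:x1]
    k,l,st,c=cv2.connectedComponentsWithStats(z)
    i=1+np.argmax(st[1:,4]);return c[i],st[i]
E
python3 - <<'E'
from dots import *
import pickle
p=camera_params("wrist");a=dot("wrist",(235,270,310,335));im=camera("side");b=dot("side",(310,210,345,260),im)
cv2.imwrite("pics/s4.png",im[:,:,::-1])
print(a,b);print(tri(ray("wrist",a[0],p),ray("side",b[0])))
old=dot("side",(310,210,345,260),cv2.imread("pics/s3f.png")[:,:,::-1]);p3=pickle.load(open("w3.pkl","rb"))
print("before",old,tri(ray("wrist",(269.56,305.96),p3),ray("side",old[0])))
print(camera_params("side")["eye"])
E
```

```text
(array([270.05796089, 305.96997207]), array([ 248,  286,   45,   41, 1432], dtype=int32)) (array([330.09375, 233.375  ]), array([326, 231,   9,   5,  32], dtype=int32))
(array([0.56912694, 0.19760345, 0.07581345]), [0.6, 0.6])
before (array([331.14285714, 233.68571429]), array([327, 232,   9,   5,  35], dtype=int32)) (array([0.56938458, 0.19046538, 0.08165662]), [0.6, 0.6])
[ 0.40576594 -0.42523107  0.68106134]
```

```bash
python3 -m creep '0 0.007 0 0 0;0 0.014 0 0 0;0 0.014 0 0 0';python3 go.py 0.5697 0.1957 0.063; python3 -m creep '0 -0.01 0 0 0;0 -0.02 0 0 0;0 -0.028 0 0 0;0 -0.028 0 0 0'; python3 go.py 0.5697 0.1957 0.063 -7.4
```

```text
clock: 9.15
eef_pos: [0.5697, 0.1987, 0.0737]
tool_rot: [0.751, 0.66, 0.002, 0.001]
ft_force: [-0.5, -0.2, 9.1]
grip_width: 0.0305
grasp_force: 69.8
t 9.15 p [0.5697 0.1987 0.0737] yawY -7.43 F [-0.5 -0.2  9.1] w 0.0305
units [-0.0198  0.0021  0.0716]
clock: 9.65
eef_pos: [0.5696, 0.1973, 0.0744]
tool_rot: [0.751, 0.66, 0.005, -0.0]
ft_force: [-0.5, 5.9, 9.1]
grip_width: 0.03
grasp_force: 69.9
t 9.65 p [0.5696 0.1973 0.0744] yawY -7.33 F [-0.5  5.9  9.1] w 0.03
units [-0.0109  0.0018  0.0763]
turn 0.0004
```

```bash
python3 -m creep '0 0.015 0 0 0;0 0.028 0 0 0;0 0.036 0 0 0;0 0.036 0 0 0';python3 go.py 0.5697 0.1957 0.063; python3 -m creep '0 0 0 0.02 0;0 0 0 0.04 0;0 0 0 0.04 0'; python3 go.py 0.5697 0.1957 0.063 -7.4
```

```text
clock: 10.15
eef_pos: [0.5693, 0.2, 0.0729]
tool_rot: [0.751, 0.66, 0.002, 0.001]
ft_force: [0.9, 0.9, 0.6]
grip_width: 0.03
grasp_force: 69.0
t 10.15 p [0.5693 0.2    0.0729] yawY -7.42 F [0.9 0.9 0.6] w 0.03
units [-0.028   0.006   0.0657]
clock: 10.52
eef_pos: [0.5684, 0.1999, 0.065]
tool_rot: [0.751, 0.66, 0.001, 0.0]
ft_force: [3.2, 3.2, -0.7]
grip_width: 0.0297
grasp_force: 68.8
t 10.53 p [0.5684 0.1999 0.065 ] yawY -7.41 F [ 3.2  3.2 -0.7] w 0.0297
units [-0.0268  0.0125  0.0135]
turn -0.0
```

```bash
python3 -m creep '0 0.006 0.006 0.012 0;0 0.006 0.006 0.022 0;0 0.006 0.006 0.028 0;0 0.006 0.006 0.028 0'; python3 - <<'E'
from dots import *
im=camera("top");cv2.imwrite("pics/t5.png",im[:,:,::-1]);im=camera("side");cv2.imwrite("pics/s5.png",im[:,:,::-1])
B=im
# caddy motion between start and now by template match of right block/pots region
for n,a,b,box in(("top","pics/top0.png","pics/t5.png",(345,150,372,207)),("side","pics/side0.png","pics/s5.png",(312,278,392,318))):
    A=cv2.imread(a);C=cv2.imread(b);x0,y0,x1,y1=box
    r=cv2.matchTemplate(C[y0-10:y1+10,x0-10:x1+10],A[y0:y1,x0:x1],cv2.TM_CCOEFF_NORMED);_,v,_,l=cv2.minMaxLoc(r)
    print(n,v,l[0]-10,l[1]-10, cv2.phaseCorrelate(*[np.float64(cv2.cvtColor(q[y0:y1,x0:x1],cv2.COLOR_BGR2GRAY)) for q in(A,C)]))
E
python3 go.py 0.5697 0.1957 0.063 -7.4
```

```text
clock: 11.02
eef_pos: [0.5685, 0.2001, 0.0609]
tool_rot: [0.751, 0.66, -0.0, -0.0]
ft_force: [2.4, 1.9, 0.2]
grip_width: 0.0298
grasp_force: 69.0
top 0.1590944230556488 -10 10 ((3.0186162605459774, -24.384625664430494), 0.03201506718122404)
side 0.9929273724555969 0 0 ((-0.03947763844873009, 0.02341169251119979), 0.9938159922341534)
t 11.12 p [0.5685 0.2001 0.061 ] yawY -7.43 F [ 2.2  1.7 -0.8] w 0.0303
units [-0.0281  0.0117 -0.0136]
turn -0.0002
```

```bash
python3 -m creep '0.6 0 0 0 0;0.6 0 0 0 0;0.6 0 0 0 0;0.6 0 0 -0.2 0;0.6 0 0 -0.5 0;0.6 0 0.1 -0.5 0;0.6 0.25 0.25 -0.5 0;0.6 0.5 0.25 -0.5 0;0.6 0.5 0.25 -0.5 0'; python3 - <<'E'
from dots import *
im=camera("top");cv2.imwrite("pics/t6.png",im[:,:,::-1]);s=camera("side");cv2.imwrite("pics/s6.png",s[:,:,::-1])
f=lambda im,x,y,w,h,k:cv2.resize(im[y:y+h,x:x+w],(w*k,h*k),interpolation=cv2.INTER_CUBIC)
cv2.imwrite("pics/m6.png",np.hstack([f(im,290,140,80,70,5),f(s,308,215,80,70,5)])[:,:,::-1])
b=dot("side",(310,215,345,262),s);a=dot("top",(290,170,345,215),im);print(a,b,tri(ray("top",a[0]),ray("side",b[0])))
E
python3 go.py 0.5785 0.316 0.13 -7.4
```

```text
clock: 12.25
eef_pos: [0.6154, 0.2721, 0.1355]
tool_rot: [0.75, 0.661, -0.0, -0.0]
ft_force: [-0.2, 0.1, -0.2]
grip_width: 0.0515
grasp_force: 0.0
t 12.35 p [0.615  0.2696 0.1355] yawY -7.39 F [-0.2 -0.1  0.8] w 0.0512
units [ 0.2755 -0.2811  0.0368]
turn 0.0001Traceback (most recent call last):
  File "<stdin>", line 5, in <module>
  File "dots.py", line 8, in dot
    i=1+np.argmax(st[1:,4]);return c[i],st[i]
        ~~~~~~~~~^^^^^^^^^^
    return _wrapfunc(a, 'argmax', axis=axis, out=out, **kwds)
    return bound(*args, **kwds)
ValueError: attempt to get argmax of an empty sequence
```

View pics/m6.png

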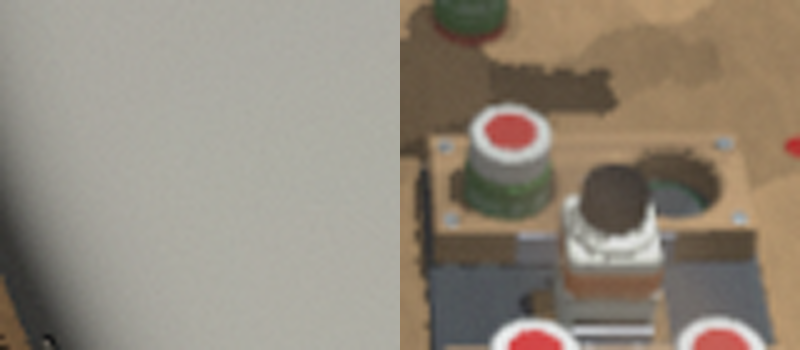

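Pot 3 now stands upright in well 1, with its cap dot at about side (330,241). Next is the far spare. I'm checking its position and the seated pot from the wrist and side views on the way.

```bash
python3 -m creep '1 0.27 -0.27 0 0;1 0.27 -0.27 0 0;1 0.27 -0.27 0 0;1 0.27 -0.27 0 0'; python3 - <<'E'
from dots import *
s=cv2.imread("pics/s6.png")[:,:,::-1]
b=dot("side",(310,215,345,262),s);print("seated side",b[0],plane(ray("side",b[0]),.062))
p=camera_params("wrist");im=camera("wrist");cv2.imwrite("pics/w7.png",im[:,:,::-1])
q=proj("wrist",(.57,.1965,.062),p);print(q)
for nm,X in(("seated",(.57,.1965,.062)),("spare",(.579,.316,.056))):
    u,v=map(int,proj("wrist",X,p))
    try:
        a=dot("wrist",(max(0,u-30),max(0,v-30),u+30,v+30),im);print(nm,(u,v),a[0],a[1],plane(ray("wrist",a[0],p),X[2]),tri(ray("wrist",a[0],p),ray("side",b[0])) if nm=="seated" else "")
    except Exception as e: print(nm,u,v,e)
E
python3 go.py 0.5787 0.316 0.053 -7.4
```

```text
clock: 12.85
eef_pos: [0.5812, 0.3138, 0.1363]
tool_rot: [0.752, 0.659, -0.0, 0.0]
ft_force: [-0.3, -0.2, 0.7]
grip_width: 0.0857
grasp_force: 0.0
seated side [329.6122449  240.63265306] [0.56725285 0.19240205 0.062     ]
(np.float64(275.216584533211), np.float64(366.52028113626614))
seated (275, 366) [274.02604167 366.63541667] [263 361  24  11 192] [0.56900335 0.19649405 0.062     ] (array([0.56828364, 0.19445024, 0.05989303]), [0.5, 0.5])
spare (266, 231) [266.66031746 230.22380952] [252 217  30  27 630] [0.57935822 0.3169257  0.056     ] 
t 12.9 p [0.5813 0.3138 0.1363] yawY -7.53 F [ 0.5 -0.5  0.8] w 0.085
units [ 0.0121 -0.019   0.5551]
turn -0.0007
```

```bash
python3 - <<'E'
from h import *
import pickle
for f,t in(("w2",(.5578,.1953,.1435)),("w3",(.5702,.1912,.0807))):
    p=pickle.load(open(f+".pkl","rb"));t=np.array(t)
    q=[np.round(proj("wrist",t+[.0021,.0164+d,-.0464],p),1).tolist() for d in(-.004,0,.004)];print(f,q)
E
python3 -m creep '1 0.018 -0.015 0.25 0;1 0.018 -0.015 0.54 0;1 0.018 -0.015 0.54 0;0 0.018 -0.015 0.54 0;0 0.018 -0.015 0.54 0;0 0.018 -0.015 0.54 0;0 0.018 -0.015 0.54 0;0 0.018 -0.015 0.54 0'; python3 go.py 0.6331 0.1874 0.13 -7.4
```

```text
w2 [[269.6, 235.7], [268.6, 229.1], [267.7, 222.3]]
w3 [[270.8, 236.7], [269.8, 230.1], [268.9, 223.4]]
clock: 13.9
eef_pos: [0.5801, 0.3188, 0.0576]
tool_rot: [0.751, 0.66, 0.002, 0.001]
ft_force: [0.0, -1.8, 6.0]
grip_width: 0.0299
grasp_force: 59.5
t 13.9 p [0.5801 0.3188 0.0576] yawY -7.42 F [ 0.  -1.8  6. ] w 0.0299
units [-0.8219  0.4652 -0.4828]
turn -0.0001
```

```bash
python3 -m creep '0 0 0 -0.3 0;0 0 0 -0.48 0;0 -0.3 0.15 -0.48 0;0 -0.6 0.35 -0.48 0;0 -0.8 0.465 -0.48 0;0 -0.8 0.465 -0.48 0;0 -0.8 0.465 -0.48 0;0 -0.8 0.465 -0.48 0'; python3 - <<'E'
from dots import *
p=camera_params("wrist");t=telemetry.get_obs()["eef_pos"];im=camera("wrist");cv2.imwrite("pics/w8.png",im[:,:,::-1])
a=dot("wrist",(225,270,320,345),im);print("top",a[0],plane(ray("wrist",a[0],p),t[2]-.0016))
bot=t[2]-.0486
hsv=cv2.cvtColor(im,cv2.COLOR_RGB2HSV)
# far rim of red base: first red row in the columns around middle
for u in range(262,280,4):
    col=hsv[200:265,u];print(u,[200+i for i,c in enumerate(col) if (c[0]<10 or c[0]>170) and c[1]>130][:6])
print([np.round(proj("wrist",t+[.0021,.0164+d,-.0486],p),1).tolist() for d in(-.004,0,.004)])
E
python3 go.py 0.6331 0.1874 0.09 -7.4
```

```text
clock: 14.9
eef_pos: [0.6319, 0.1913, 0.1272]
tool_rot: [0.751, 0.66, 0.0, -0.0]
ft_force: [0.3, -0.8, -0.1]
grip_width: 0.0302
grasp_force: 59.4
top [270.20512821 304.28701406] [0.63179232 0.18967406 0.12560423]
262 [235, 236, 237]
266 [234, 235, 236]
270 [234, 235, 236]
274 [234, 235, 236]
278 [234, 235, 236, 237]
[[271.0, 235.3], [270.1, 228.8], [269.2, 222.2]]
t 14.95 p [0.6319 0.1914 0.1272] yawY -7.32 F [ 0.2  0.3 -0.8] w 0.0301
units [-0.0254  0.0111  0.248 ]
turn 0.0005
```

```bash
python3 -m creep '0 -0.002 0.009 0.15 0;0 -0.002 0.009 0.27 0;0 -0.002 0.009 0.29 0;0 -0.002 0.009 0.32 0;0 -0.002 0.009 0.34 0;0 -0.002 0.009 0.355 0;0 -0.002 0.009 0.355 0'; python3 go.py 0.6331 0.1909 0.0646 -7.4
```

```text
clock: 15.82
eef_pos: [0.6338, 0.1896, 0.074]
tool_rot: [0.751, 0.66, 0.0, 0.0]
ft_force: [0.5, -0.8, -0.5]
grip_width: 0.0301
grasp_force: 59.4
t 15.82 p [0.6338 0.1896 0.074 ] yawY -7.43 F [ 0.5 -0.8 -0.5] w 0.0301
units [ 0.0082 -0.0056  0.0629]
turn -0.0002
```

In cleanly: 7 mm deep with no force. Continuing down and releasing.

```bash
python3 -m creep '0 0.004 0 0.02 0;0 0.004 0 0.04 0;0 0.004 0 0.06 0;0 0.004 0 0.06 0;0.6 0.004 0 0.06 0;0.6 0.004 0 0.06 0;0.6 0.004 0 0.06 0;0.6 0.004 0 -0.1 0;0.6 0.004 0 -0.4 0;0.6 0.004 0 -0.5 0;0.6 0.004 0 -0.5 0'; python3 - <<'E'
from dots import *
p=camera_params("wrist");im=camera("wrist");cv2.imwrite("pics/w9.png",im[:,:,::-1]);s=camera("side");cv2.imwrite("pics/s9.png",s[:,:,::-1])
for nm,X in(("w1",(.5695,.196,.062)),("w2",(.633,.1875,.062))):
    u,v=map(int,proj("side",X));b=dot("side",(u-16,v-12,u+16,v+12),s);print(nm,b[0],b[1][4],plane(ray("side",b[0]),.062).round(4))
    u,v=map(int,proj("wrist",X,p))
    try:a=dot("wrist",(u-30,v-30,u+30,v+30),im);print(a[0],tri(ray("side",b[0]),ray("wrist",a[0],p)))
    except Exception as e:print(u,v,e)
print(proj("wrist",(.5935,.136,.088),p))
for n in("wrist","side"):
    print(n,[(np.round(d["at"],4),round(d["conf"],2)) for d in spot_point("bottle_cap",n)])
A=cv2.imread("pics/side0.png");C=s[:,:,::-1];x0,y0,x1,y1=312,278,392,318
print(cv2.phaseCorrelate(*[np.float64(cv2.cvtColor(np.ascontiguousarray(q[y0:y1,x0:x1]),cv2.COLOR_BGR2GRAY)) for q in(A,C)]))
E
python3 go.py 0.5935 0.136 0.13 82.6
```

```text
clock: 17.2
eef_pos: [0.6347, 0.1905, 0.1504]
tool_rot: [0.751, 0.66, 0.001, 0.001]
ft_force: [0.1, 0.2, -1.0]
grip_width: 0.0517
grasp_force: 0.0
w1 [329.23076923 240.38461538] 39 [0.5667 0.1932 0.062 ]
[178.0483559  235.79303675] (array([0.56769985, 0.19396147, 0.06072982]), [0.8, 0.8])
w2 [363.5 239.5] 46 [0.6315 0.1862 0.062 ]
[268.34500876 233.14010508] (array([0.63272763, 0.18772712, 0.06035599]), [0.6, 0.6])
(np.float64(221.95771424586687), np.float64(321.0836537097594))
wrist [(array([0.5945, 0.1338, 0.0918]), 0.82)]
side [(array([0.5943, 0.1358, 0.0906]), 0.84), (array([0.617 , 0.0786, 0.0142]), 0.46)]
((-0.048728586872989865, 0.00022085923133374763), 0.9727293172010317)
t 17.4 p [0.6326 0.1899 0.1467] yawY -7.42 F [-0.   0.2 -0. ] w 0.0509
units [-0.3898 -0.2119  0.113 ]
turn 0.4999
```

Both pots are seated, with tops at 60.5 mm, the same as the ones that were there already. The caddy has not moved (0.05 px). Next I turn to close along caddy y on the bottle's cap, so it can pivot in the pads while I rock along caddy x.

```bash
python3 -m creep '0.7 -0.15 -0.08 0 -0.06;0.7 -0.386 -0.207 0.0 -0.5;0.7 -0.386 -0.207 0.0 -0.5;0.7 -0.386 -0.207 0.0 -0.5;0.7 -0.386 -0.207 0.0 -0.5;0.7 -0.386 -0.207 0.0 -0.5;0.7 -0.386 -0.207 0.0 -0.5;0.7 -0.386 -0.207 0.0 -0.5;0.7 -0.386 -0.207 0.0 -0.5;0.7 -0.386 -0.207 0.0 -0.5'; python3 - <<'E'
from dots import *
import pickle
p=camera_params("wrist");im=camera("wrist");cv2.imwrite("pics/w10.png",im[:,:,::-1]);pickle.dump(p,open("w10.pkl","wb"))
for t in("bottle_cap","bay","caddy"):print(t,[(np.round(d["at"],4),round(d["conf"],2)) for d in spot_point(t,"wrist")])
print(telemetry.get_obs()["joint_pos"].round(2));print(proj("wrist",(.5942,.1366,.088),p))
E
python3 go.py 0.5942 0.1366 0.095 82.6
```

```text
clock: 18.65
eef_pos: [0.5948, 0.1366, 0.1475]
tool_rot: [0.065, 0.998, -0.0, -0.001]
ft_force: [0.3, 0.1, 0.1]
grip_width: 0.0597
grasp_force: 0.0
bottle_cap [(array([0.5948, 0.1299, 0.0947]), 0.87)]
bay []
caddy []
[0.23 0.52 0.14 1.19 0.   0.36]
(np.float64(268.05511832718935), np.float64(244.67423462394564))
t 18.85 p [0.5953 0.1368 0.1484] yawY 82.53 F [-0.1  0.1 -0.2] w 0.0597
units [ 0.0067 -0.0018  0.3558]
turn -0.0004
```

View pics/w10.png

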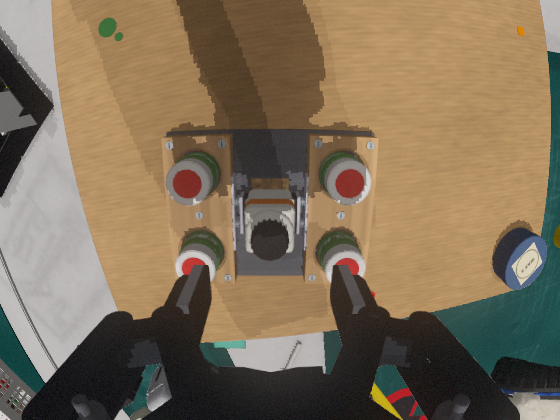

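The wrist view shows all four pots in their wells. The cap top is at (269,240), about 2–3 mm nearer than predicted, with the fingers straddling it. Descending onto the cap.

```bash
python3 -m creep '0.7 0.016 0 0.2 0;0.7 0.016 0 0.355 0;0.7 0.016 0 0.355 0;0.7 0.016 0 0.355 0;0 0.016 0 0.355 0;0 0.016 0 0.355 0;0 0.016 0 0.355 0;0 0.016 0 0.355 0;0 0.016 0 0.355 0;0 0.016 0 0.355 0'; python3 go.py 0.5935 0.1368 0.095 82.6
```

```text
clock: 20.1
eef_pos: [0.5938, 0.1366, 0.0971]
tool_rot: [0.065, 0.998, -0.0, 0.001]
ft_force: [-1.2, -2.1, 6.2]
grip_width: 0.0201
grasp_force: 58.6
t 20.1 p [0.5938 0.1366 0.0971] yawY 82.55 F [-1.2 -2.1  6.2] w 0.0201
units [0.0021 0.001  0.0138]
turn -0.0003
```

```bash
python3 -m creep '0 0.02 0 -0.015 0;0 0.04 0 -0.02 0;0 0.05 0 -0.02 0'; python3 -m creep '0 -0.03 0 0 0;0 -0.06 0 0 0;0 -0.09 0 0 0;0 -0.1 0 0 0';  python3 go.py 0.5935 0.1368 0.095 82.6; python3 - <<'E'
from dots import *
s=camera("side");cv2.imwrite("pics/s11.png",s[:,:,::-1])
A=cv2.imread("pics/s9.png");C=s[:,:,::-1];x0,y0,x1,y1=312,278,392,318
print(cv2.phaseCorrelate(*[np.float64(cv2.cvtColor(np.ascontiguousarray(q[y0:y1,x0:x1]),cv2.COLOR_BGR2GRAY)) for q in(A,C)]))
E
```

```text
clock: 20.48
eef_pos: [0.586, 0.1379, 0.0974]
tool_rot: [0.065, 0.998, -0.0, 0.0]
ft_force: [5.9, -1.7, -8.9]
grip_width: 0.0201
grasp_force: 59.2
clock: 20.98
eef_pos: [0.5947, 0.1366, 0.0982]
tool_rot: [0.064, 0.998, 0.0, -0.007]
ft_force: [-13.7, -0.0, 9.1]
grip_width: 0.0203
grasp_force: 60.8
t 20.98 p [0.5947 0.1366 0.0982] yawY 82.64 F [-13.7  -0.    9.1] w 0.0203
units [0.0077 0.0006 0.0217]
turn 0.0002
((-3.8101657563158966, 0.10525638482054944), 0.7635540946234352)
```

```bash
python3 - <<'E'
import cv2,numpy as np
f=lambda n,x,y,w,h,k:cv2.resize(cv2.imread(n)[y:y+h,x:x+w],(w*k,h*k),interpolation=cv2.INTER_CUBIC)
cv2.imwrite("pics/m11.png",np.hstack([f("pics/s9.png",305,225,95,100,4),f("pics/s11.png",305,225,95,100,4)]))
A=cv2.imread("pics/s9.png");C=cv2.imread("pics/s11.png")
for x0,y0,x1,y1 in((312,300,392,318),(318,278,350,305),(360,278,392,305)):
    r=cv2.matchTemplate(C[y0-8:y1+8,x0-10:x1+10],A[y0:y1,x0:x1],cv2.TM_CCOEFF_NORMED);_,v,_,l=cv2.minMaxLoc(r);print(v,l[0]-10,l[1]-8)
E
```

```text
0.9591118097305298 -4 0
0.811388373374939 -4 0
0.9723262786865234 -4 0
```

View pics/m11.png

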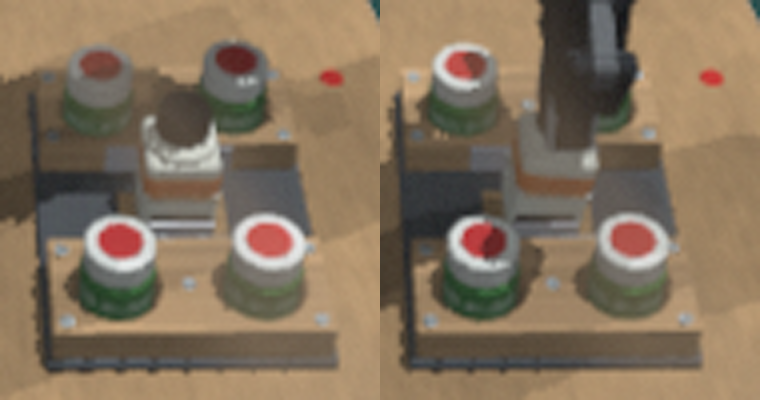

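The side crop shows the caddy slid about 7 mm toward the robot (4 px left) on the first swing, because I was pulling up while pushing. The bottle only leaned on the second swing, which pressed down. I'll drag the caddy back under light lift, then regrip with less overlap so the cap pivots more freely.

```bash
cat > chk.py <<'E'
from dots import *
import sys
s=camera("side")[:,:,::-1].copy();cv2.imwrite(sys.argv[1],s);A=cv2.imread("pics/s9.png")
for x0,y0,x1,y1 in((312,300,392,318),(360,278,392,305)):
    a=cv2.resize(A[y0:y1,x0:x1],None,fx=4,fy=4,interpolation=cv2.INTER_CUBIC);c=cv2.resize(s[y0-8:y1+8,x0-10:x1+10],None,fx=4,fy=4,interpolation=cv2.INTER_CUBIC)
    _,v,_,l=cv2.minMaxLoc(cv2.matchTemplate(c,a,cv2.TM_CCOEFF_NORMED))
    d=np.array([l[0]/4-10,l[1]/4-8]);m=np.array([(x0+x1)/2,(y0+y1)/2])
    print("caddy px",d,round(v,3),"mm",((plane(ray("side",m+d),.03)-plane(ray("side",m),.03))*1e3).round(1)[:2])
E
python3 -m creep '0 0 0 -0.015 0;0 0 0 -0.03 0;0 -0.01 0 -0.03 0;0 -0.02 0 -0.03 0;0 -0.02 0 -0.03 0';  python3 go.py 0.5935 0.1368 0.095 82.6; python3 chk.py pics/s12.png
```

```text
clock: 21.65
eef_pos: [0.6036, 0.1355, 0.1023]
tool_rot: [0.065, 0.998, -0.0, -0.0]
ft_force: [0.3, 0.1, -17.1]
grip_width: 0.0202
grasp_force: 59.2
t 21.65 p [0.6036 0.1355 0.1023] yawY 82.56 F [  0.3   0.1 -17.1] w 0.0202
units [ 0.068  -0.0002  0.0487]
turn -0.0002
caddy px [ 4.25 -1.  ] 0.932 mm [7.7 1.1]
caddy px [ 4. -2.] 0.971 mm [8.3 3.4]
```

```bash
python3 -m creep '0 0.02 0 0.005 0;0 0.045 0 0.01 0;0 0.053 0 0.02 0;0 0.053 0 0.032 0;0 0.053 0 0.032 0';  python3 go.py 0.5935 0.1368 0.095 82.6; python3 chk.py pics/s13.png
```

```text
clock: 22.32
eef_pos: [0.5959, 0.1371, 0.0999]
tool_rot: [0.065, 0.998, 0.0, 0.001]
ft_force: [-2.6, -0.9, -4.2]
grip_width: 0.0202
grasp_force: 60.4
t 22.32 p [0.5959 0.1371 0.0999] yawY 82.59 F [-2.6 -0.9 -4.2] w 0.0202
units [ 0.0158 -0.0039  0.0327]
turn -0.0001
caddy px [ 0.  -0.5] 0.969 mm [0.3 1. ]
caddy px [ 0.  -0.5] 0.976 mm [0.3 1.1]
```

```bash
python3 -m creep '0.5 0 0 0.02 0;0.5 0 0 0 0;0.5 0 0 -0.04 0;0.5 0 0 -0.04 0;0 0 0 -0.04 0;0 0 0 -0.04 0;0 0 0 -0.04 0;0 0 0 -0.04 0;0 0 0 -0.04 0';  python3 go.py 0.5935 0.1368 0.095 82.6; python3 chk.py pics/s14.png
```

```text
clock: 23.5
eef_pos: [0.5959, 0.1369, 0.1049]
tool_rot: [0.065, 0.998, 0.0, 0.0]
ft_force: [-0.8, -0.5, 5.4]
grip_width: 0.0197
grasp_force: 58.7
t 23.5 p [0.5959 0.1369 0.1049] yawY 82.58 F [-0.8 -0.5  5.4] w 0.0197
units [ 0.016 -0.003  0.066]
turn -0.0001
caddy px [ 0.  -0.5] 0.969 mm [0.3 1. ]
caddy px [ 0.  -0.5] 0.976 mm [0.3 1.1]
```

```bash
python3 -m creep '0 0.02 0 0 0;0 0.04 0 0 0;0 0.06 0 0 0;0 0.07 0 0 0';  python3 go.py 0.5935 0.1368 0.095 82.6; python3 chk.py pics/s15.png; python3 -m creep '0 -0.03 0 0 0;0 -0.06 0 0 0;0 -0.09 0 0 0;0 -0.11 0 0 0';  python3 go.py 0.5935 0.1368 0.095 82.6; python3 chk.py pics/s16.png
```

```text
clock: 24.05
eef_pos: [0.5872, 0.138, 0.1046]
tool_rot: [0.065, 0.998, -0.0, 0.002]
ft_force: [7.6, -0.4, -1.3]
grip_width: 0.0199
grasp_force: 58.7
t 24.05 p [0.5872 0.138  0.1046] yawY 82.55 F [ 7.6 -0.4 -1.3] w 0.0199
units [-0.0422 -0.0027  0.064 ]
turn -0.0003
caddy px [ 0.  -0.5] 0.963 mm [0.3 1. ]
caddy px [ 0.  -0.5] 0.975 mm [0.3 1.1]
clock: 24.6
eef_pos: [0.599, 0.1364, 0.1037]
tool_rot: [0.064, 0.998, 0.0, -0.003]
ft_force: [-4.1, 1.1, 5.6]
grip_width: 0.0197
grasp_force: 59.4
t 24.6 p [0.599  0.1364 0.1037] yawY 82.61 F [-4.1  1.1  5.6] w 0.0197
units [ 0.0362 -0.0019  0.0582]
turn 0.0
caddy px [ 0.  -0.5] 0.968 mm [0.3 1. ]
caddy px [ 0.  -0.5] 0.978 mm [0.3 1.1]
```

Regripped higher, the bottle rocks with about 4–8 N and the caddy stays put. Now rocking while easing up.

```bash
python3 -m creep '0 0.04 0 -0.005 0;0 0.08 0 -0.008 0;0 0.12 0 -0.01 0;0 0.14 0 -0.012 0;0 0.1 0 -0.013 0;0 0.06 0 -0.014 0;0 0.02 0 -0.015 0;0 -0.015 0 -0.016 0;0 0.025 0 -0.018 0;0 0.065 0 -0.02 0;0 0.105 0 -0.022 0;0 0.14 0 -0.024 0';  python3 go.py 0.5935 0.1368 0.095 82.6; python3 chk.py pics/s17.png; python3 -m creep '0 -0.04 0 -0.001 0;0 -0.08 0 -0.002 0;0 -0.12 0 -0.003 0;0 -0.155 0 -0.004 0';  python3 go.py 0.5935 0.1368 0.095 82.6; python3 chk.py pics/s18.png
```

```text
clock: 26.15
eef_pos: [0.5791, 0.1386, 0.1068]
tool_rot: [0.065, 0.998, -0.0, -0.002]
ft_force: [0.4, 0.2, -17.8]
grip_width: 0.0191
grasp_force: 59.2
t 26.15 p [0.5791 0.1386 0.1068] yawY 82.58 F [  0.4   0.2 -17.8] w 0.0191
units [-0.0969  0.0006  0.0782]
turn -0.0001
caddy px [-8.75 -0.25] 0.962 mm [-14.8   2.6]
caddy px [-8.75 -0.25] 0.971 mm [-15.2   2.7]
clock: 26.7
eef_pos: [0.6046, 0.1355, 0.1082]
tool_rot: [0.065, 0.998, -0.0, 0.0]
ft_force: [-0.3, 0.1, -17.7]
grip_width: 0.019
grasp_force: 59.2
t 26.7 p [0.6046 0.1355 0.1082] yawY 82.56 F [ -0.3   0.1 -17.7] w 0.019
units [ 0.0742 -0.0011  0.0883]
turn -0.0002
caddy px [ 5.   -0.75] 0.958 mm [8.9 0.4]
caddy px [ 5. -1.] 0.975 mm [9.4 1. ]
```

```bash
python3 -m creep '0 0.03 0 0.002 0;0 0.06 0 0.004 0;0 0.06 0 0.01 0;0 0.06 0 0.016 0;0 0.06 0 0.02 0;0 0.06 0 0.02 0';  python3 go.py 0.5935 0.1368 0.095 82.6; python3 chk.py pics/s19.png
```

```text
clock: 27.5
eef_pos: [0.5954, 0.137, 0.107]
tool_rot: [0.065, 0.998, 0.0, 0.001]
ft_force: [-5.4, -0.4, -2.6]
grip_width: 0.0193
grasp_force: 60.8
t 27.5 p [0.5954 0.137  0.107 ] yawY 82.58 F [-5.4 -0.4 -2.6] w 0.0193
units [ 0.0125 -0.0031  0.0802]
turn -0.0001
caddy px [-2.25 -0.25] 0.964 mm [-3.7  1.1]
caddy px [-2.25 -0.25] 0.975 mm [-3.8  1.1]
```

```bash
python3 -m creep '0 0 0 -0.009 0;0 -0.013 0 -0.009 0;0 -0.026 0 -0.009 0;0 -0.026 0 0.002 0;0 -0.026 0 0.004 0';  python3 go.py 0.5935 0.1368 0.095 82.6; python3 chk.py pics/s20.png
```

```text
clock: 28.18
eef_pos: [0.5995, 0.1366, 0.1066]
tool_rot: [0.065, 0.998, 0.0, 0.001]
ft_force: [-4.9, -0.6, 1.9]
grip_width: 0.0196
grasp_force: 61.4
t 28.18 p [0.5995 0.1366 0.1066] yawY 82.58 F [-4.9 -0.6  1.9] w 0.0196
units [ 0.0399 -0.0036  0.0772]
turn -0.0001
caddy px [-2.25 -0.25] 0.963 mm [-3.7  1.1]
caddy px [-2.25 -0.25] 0.976 mm [-3.8  1.1]
```

```bash
python3 -m creep '0 0.03 0 -0.003 0;0 0.06 0 -0.005 0;0 0.09 0 -0.004 0;0 0.12 0 0.0 0';  python3 go.py 0.5935 0.1368 0.095; python3 -m creep '0 -0.03 0 -0.003 0;0 -0.06 0 -0.005 0;0 -0.09 0 -0.005 0;0 -0.125 0 -0.002 0';  python3 go.py 0.5935 0.1368 0.095; python3 chk.py pics/s21.png
```

```text
clock: 28.72
eef_pos: [0.5842, 0.1387, 0.1069]
tool_rot: [0.065, 0.998, 0.0, 0.004]
ft_force: [6.4, -2.3, 0.7]
grip_width: 0.0197
grasp_force: 61.2
t 28.73 p [0.5842 0.1387 0.1069] yawY 82.54 F [ 6.4 -2.3  0.7] w 0.0197
units [-0.0627 -0.0045  0.08  ]
clock: 29.22
eef_pos: [0.5978, 0.1368, 0.1056]
tool_rot: [0.064, 0.998, 0.001, -0.002]
ft_force: [-5.9, -0.5, 6.6]
grip_width: 0.0192
grasp_force: 61.8
t 29.23 p [0.5978 0.1368 0.1056] yawY 82.61 F [-5.9 -0.5  6.6] w 0.0192
units [ 0.0281 -0.0036  0.0707]
caddy px [-2.25 -0.25] 0.963 mm [-3.7  1.1]
caddy px [-2.25 -0.25] 0.976 mm [-3.8  1.1]
```

```bash
c(){ grep -E "eef|ft_f" | tr '\n' ' '; echo; }
python3 -m creep '0 0.035 0 -0.007 0;0 0.07 0 -0.009 0;0 0.105 0 -0.008 0;0 0.14 0 -0.003 0'|c
python3 -m creep '0 -0.035 0 -0.006 0;0 -0.07 0 -0.01 0;0 -0.105 0 -0.01 0;0 -0.14 0 -0.006 0'|c
python3 -m creep '0 0.035 0 -0.006 0;0 0.07 0 -0.008 0;0 0.105 0 -0.006 0;0 0.14 0 -0.001 0'|c
python3 -m creep '0 -0.035 0 -0.006 0;0 -0.07 0 -0.01 0;0 -0.105 0 -0.01 0;0 -0.14 0 -0.006 0'|c
python3 chk.py pics/s22.png
```

```text
eef_pos: [0.5809, 0.1389, 0.1059] ft_force: [7.7, -2.6, -4.7] 
eef_pos: [0.5975, 0.1365, 0.1059] ft_force: [-7.2, 0.8, 2.6] 
eef_pos: [0.5805, 0.1388, 0.1071] ft_force: [7.1, -1.4, -7.9] 
eef_pos: [0.5975, 0.1365, 0.1074] ft_force: [-8.3, 0.6, 0.1] 
caddy px [-3.  -0.5] 0.963 mm [-4.8  1.8]
caddy px [-3.   -0.25] 0.974 mm [-5.1  1.3]
```

```bash
c(){ grep -E "eef|ft_f" | tr '\n' ' '; echo; }
python3 -m creep '0 0.035 0 -0.003 0;0 0.07 0 -0.004 0;0 0.105 0 -0.001 0;0 0.135 0 0.004 0'|c
python3 -m creep '0 -0.035 0 -0.008 0;0 -0.07 0 -0.012 0;0 -0.105 0 -0.014 0;0 -0.14 0 -0.012 0'|c
python3 -m creep '0 0.035 0 -0.003 0;0 0.07 0 -0.003 0;0 0.105 0 0 0;0 0.135 0 0.004 0'|c
python3 -m creep '0 -0.035 0 -0.008 0;0 -0.07 0 -0.012 0;0 -0.105 0 -0.014 0;0 -0.14 0 -0.012 0'|c
python3 chk.py pics/s23.png
```

```text
eef_pos: [0.5816, 0.1388, 0.1084] ft_force: [4.6, -1.3, -3.1] 
eef_pos: [0.5981, 0.1364, 0.1081] ft_force: [-6.4, 0.8, -0.6] 
eef_pos: [0.582, 0.1387, 0.1092] ft_force: [5.6, -1.8, -4.6] 
eef_pos: [0.5986, 0.1363, 0.1091] ft_force: [-7.0, -0.1, -0.6] 
caddy px [-3.   -0.25] 0.961 mm [-5.   1.2]
caddy px [-3.   -0.25] 0.974 mm [-5.1  1.3]
```

Rising about 1 mm per cycle with the caddy still. Continuing.

```bash
c(){ grep -E "eef|ft_f" | tr '\n' ' '; echo; }
python3 -m creep '0 0.035 0 -0.003 0;0 0.07 0 -0.004 0;0 0.105 0 -0.001 0;0 0.135 0 0.003 0'|c
python3 -m creep '0 -0.035 0 -0.01 0;0 -0.07 0 -0.014 0;0 -0.105 0 -0.015 0;0 -0.137 0 -0.014 0'|c
python3 -m creep '0 0.035 0 -0.003 0;0 0.07 0 -0.003 0;0 0.105 0 0 0;0 0.138 0 0.004 0'|c
python3 -m creep '0 -0.035 0 -0.01 0;0 -0.07 0 -0.014 0;0 -0.105 0 -0.015 0;0 -0.14 0 -0.014 0'|c
python3 -m creep '0 0.035 0 -0.003 0;0 0.07 0 -0.003 0;0 0.105 0 0 0;0 0.138 0 0.004 0'|c
python3 -m creep '0 -0.035 0 -0.01 0;0 -0.07 0 -0.014 0;0 -0.105 0 -0.015 0;0 -0.14 0 -0.014 0'|c
python3 chk.py pics/s24.png
```

```text
eef_pos: [0.5828, 0.1386, 0.1106] ft_force: [6.2, -1.7, -5.7] 
eef_pos: [0.599, 0.1363, 0.1108] ft_force: [-7.0, 2.3, -4.2] 
eef_pos: [0.5828, 0.1386, 0.1124] ft_force: [5.5, -1.2, -4.7] 
eef_pos: [0.5995, 0.1362, 0.1124] ft_force: [-6.5, 0.7, -3.6] 
eef_pos: [0.5831, 0.1386, 0.1139] ft_force: [5.3, -1.6, -3.9] 
eef_pos: [0.5998, 0.1362, 0.1138] ft_force: [-6.8, 1.3, -3.7] 
caddy px [-3.  -0.5] 0.961 mm [-4.8  1.8]
caddy px [-3.  -0.5] 0.975 mm [-5.   1.9]
```

```bash
c(){ grep -E "clock|eef|ft_f|width" | tr '\n' ' '; echo; }
python3 -m creep '0 0.035 0 -0.004 0;0 0.07 0 -0.005 0;0 0.105 0 -0.002 0;0 0.138 0 0.002 0'|c
python3 -m creep '0 -0.035 0 -0.01 0;0 -0.07 0 -0.014 0;0 -0.105 0 -0.016 0;0 -0.14 0 -0.015 0'|c
python3 -m creep '0 0.035 0 -0.004 0;0 0.07 0 -0.004 0;0 0.105 0 -0.001 0;0 0.138 0 0.003 0'|c
python3 -m creep '0 -0.035 0 -0.01 0;0 -0.07 0 -0.014 0;0 -0.105 0 -0.016 0;0 -0.14 0 -0.015 0'|c
python3 -m creep '0 0.035 0 -0.004 0;0 0.07 0 -0.004 0;0 0.105 0 -0.001 0;0 0.138 0 0.003 0'|c
python3 -m creep '0 -0.035 0 -0.01 0;0 -0.07 0 -0.014 0;0 -0.105 0 -0.016 0;0 -0.14 0 -0.015 0'|c
python3 chk.py pics/s25.png
```

```text
clock: 36.92 eef_pos: [0.5833, 0.1385, 0.1155] ft_force: [4.8, -1.1, -4.6] grip_width: 0.0199 
clock: 37.42 eef_pos: [0.6001, 0.1361, 0.1157] ft_force: [-6.0, 1.1, -5.1] grip_width: 0.019 
clock: 37.92 eef_pos: [0.5836, 0.1385, 0.1175] ft_force: [4.3, -0.6, -5.5] grip_width: 0.0198 
clock: 38.42 eef_pos: [0.6007, 0.1361, 0.1176] ft_force: [-6.8, 1.2, -4.7] grip_width: 0.0194 
clock: 38.92 eef_pos: [0.5839, 0.1385, 0.1194] ft_force: [4.7, -2.0, -4.3] grip_width: 0.0193 
clock: 39.42 eef_pos: [0.6011, 0.136, 0.1194] ft_force: [-6.1, 0.8, -4.9] grip_width: 0.0198 
caddy px [-3.  -0.5] 0.961 mm [-4.8  1.8]
caddy px [-3.  -0.5] 0.974 mm [-5.   1.9]
```

```bash
python3 - <<'E'
import cv2,numpy as np
f=lambda n,x,y,w,h,k:cv2.resize(cv2.imread(n)[y:y+h,x:x+w],(w*k,h*k),interpolation=cv2.INTER_CUBIC)
cv2.imwrite("pics/m25.png",np.hstack([f("pics/s25.png",300,200,95,115,4),f("pics/s24.png",300,200,95,115,4)]))
E
```

```text
(no output)
```

View pics/m25.png

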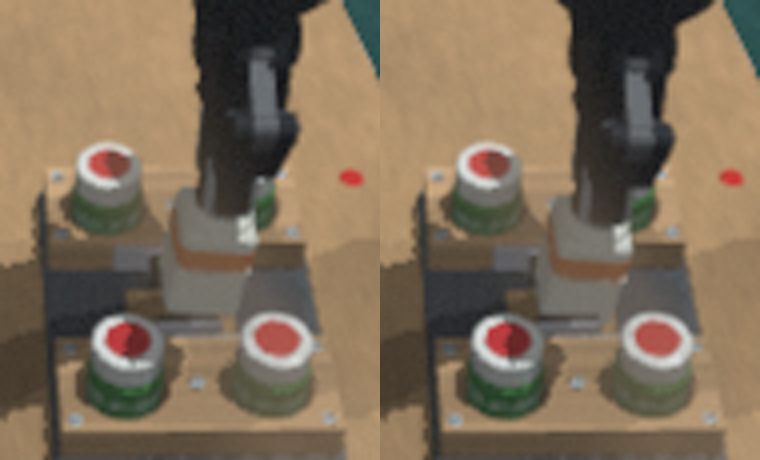

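The bottle has clearly risen about 15 mm and leans each way, and the caddy is steady at -5 mm. While the cheeks still hold, I'll nudge the caddy back.

```bash
c(){ grep -E "clock|eef|ft_f|width" | tr '\n' ' '; echo; }
python3 -m creep '0 0.01 0 -0.008 0;0 0.01 0 -0.012 0'|c
python3 -m creep '0 -0.015 0 0 0;0 -0.03 0 0 0;0 -0.042 0 0 0'|c
python3 chk.py pics/s26.png
```

```text
clock: 39.72 eef_pos: [0.6001, 0.1359, 0.1202] ft_force: [-2.5, -0.1, -15.1] grip_width: 0.0194 
clock: 40.1 eef_pos: [0.6081, 0.135, 0.1216] ft_force: [-0.7, 0.8, -16.8] grip_width: 0.0195 
caddy px [ 5.   -0.25] 0.959 mm [ 8.6 -0.7]
caddy px [ 5.25 -0.5 ] 0.973 mm [ 9.6 -0.2]
```

```bash
c(){ grep -E "clock|eef|ft_f|width" | tr '\n' ' '; echo; }
python3 -m creep '0 0.018 0 0 0;0 0.036 0 0 0;0 0.036 0 0.006 0;0 0.036 0 0.012 0;0 0.036 0 0.014 0'|c
python3 chk.py pics/s27.png
```

```text
clock: 40.78 eef_pos: [0.6043, 0.1364, 0.1226] ft_force: [0.3, -0.5, 5.3] grip_width: 0.02 
caddy px [ 5.5 -0.5] 0.962 mm [ 9.6 -0.3]
caddy px [ 5.5 -0.5] 0.97 mm [10.  -0.3]
```

```bash
c(){ grep -E "clock|eef|ft_f|width" | tr '\n' ' '; echo; }
python3 -m creep '0 0 0 -0.01 0;0 0 0 -0.015 0;0 0 0 -0.015 0'|c
python3 -m creep '0 0.015 0 0 0;0 0.03 0 0 0;0 0.045 0 0 0'|c
python3 chk.py pics/s28.png
```

```text
clock: 41.2 eef_pos: [0.603, 0.1363, 0.1229] ft_force: [1.7, 0.8, 4.6] grip_width: 0.019 
clock: 41.58 eef_pos: [0.5972, 0.1371, 0.1235] ft_force: [3.6, 0.6, 6.3] grip_width: 0.0197 
caddy px [ 5.5 -0.5] 0.954 mm [ 9.6 -0.3]
caddy px [ 5.5 -0.5] 0.97 mm [10.  -0.3]
```

```bash
c(){ grep -E "clock|eef|ft_f|width" | tr '\n' ' '; echo; }
python3 -m creep '0 0 0 -0.006 0;0 0 0 -0.012 0'|c
python3 -m creep '0 0 0 -0.007 0;0 0 0 -0.007 0'|c
python3 chk.py pics/s29.png
```

```text
clock: 41.88 eef_pos: [0.5941, 0.1364, 0.1228] ft_force: [-0.9, 0.9, -1.1] grip_width: 0.0196 
clock: 42.12 eef_pos: [0.5949, 0.1366, 0.1243] ft_force: [0.2, -0.8, -1.8] grip_width: 0.0193 
caddy px [ 5.5 -0.5] 0.945 mm [ 9.6 -0.3]
caddy px [ 5.5 -0.5] 0.97 mm [10.  -0.3]
```

The bottle is free: only about 1 N of weight and no side load. However, the caddy ended up 10 mm off its place. I'll set the bottle down on the free board spot to the left, push the caddy back with both open fingers, then take the bottle again and hold it above the bay.

```bash
python3 -m creep '0 0 0 -0.15 0;0 0 0 -0.4 0;0 0 0.2 -0.4 0;0 0.12 0.5 -0.4 0;0 0.26 0.85 -0.4 0;0 0.26 1 -0.4 0;0 0.26 1 -0.4 0;0 0.26 1 -0.4 0'; python3 go.py 0.579 0.31 0.1 82.6; python3 - <<'E'
from dots import *
for n in("side","top"):
    im=camera(n);cv2.imwrite(f"pics/{n}30.png",im[:,:,::-1])
    for t in("bottle","bottle_cap"):print(n,t,[(np.round(d["at"],4),round(d["conf"],2)) for d in spot_point(t,n)][:2])
E
```

```text
clock: 43.18
eef_pos: [0.576, 0.2899, 0.1846]
tool_rot: [0.065, 0.998, -0.001, -0.0]
ft_force: [0.5, -0.8, -1.5]
grip_width: 0.0197
grasp_force: 60.9
t 43.17 p [0.576  0.2899 0.1846] yawY 82.55 F [ 0.5 -0.8 -1.5] w 0.0197
units [-0.0027  0.1363  0.564 ]
turn -0.0003
side bottle [(array([0.5853, 0.2865, 0.1022]), 0.58)]
side bottle_cap [(array([0.5764, 0.288 , 0.1731]), 0.84)]
top bottle [(array([0.5744, 0.2895, 0.0996]), 0.35)]
top bottle_cap [(array([0.5769, 0.2907, 0.1713]), 0.47), (array([0.5771, 0.5043, 0.0024]), 0.31)]
```

```bash
python3 -m creep '0 0 0.08 0.2 0;0 0 0.12 0.45 0;0 0 0.12 0.55 0;0 0 0.12 0.58 0;0 0 0.12 0.6 0;0 0 0.12 0.615 0;0 0 0.12 0.615 0'; python3 go.py 0.579 0.31 0.1 82.6; python3 -m creep '0.3 0 0 0 0;0.5 0 0 0 0;0.5 0 0 0 0;1 0 0 -0.2 0;1 0 0 -0.4 0;1 0 0 -0.4 0'; python3 - <<'E'
from dots import *
for n in("side","top"):
    im=camera(n);cv2.imwrite(f"pics/{n}31.png",im[:,:,::-1])
    for t in("bottle","bottle_cap"):print(n,t,[(np.round(d["at"],4),round(d["conf"],2)) for d in spot_point(t,n)][:2])
    print("caddy",n,[(np.round(d["at"],4),round(d["conf"],2)) for d in spot_point("caddy",n)][:1])
E
python3 chk.py pics/s31.png; python3 go.py 0.690 0.125 0.12 82.6
```

```text
clock: 44.35
eef_pos: [0.5807, 0.3082, 0.0965]
tool_rot: [0.065, 0.998, 0.001, 0.003]
ft_force: [-0.3, -2.4, 5.9]
grip_width: 0.0197
grasp_force: 61.6
t 44.35 p [0.5807 0.3082 0.0965] yawY 82.52 F [-0.3 -2.4  5.9] w 0.0197
units [ 0.0124  0.0107 -0.0236]
turn -0.0005
clock: 45.1
eef_pos: [0.5803, 0.3095, 0.1559]
tool_rot: [0.065, 0.998, 0.002, 0.003]
ft_force: [0.2, -0.2, -0.7]
grip_width: 0.0852
grasp_force: 0.0
side bottle [(array([0.5847, 0.3088, 0.0129]), 0.91)]
side bottle_cap [(array([0.585 , 0.3053, 0.0871]), 0.92)]
caddy side [(array([0.6054, 0.1381, 0.013 ]), 0.67)]
top bottle []
top bottle_cap []
caddy top []
caddy px [ 5.5 -0.5] 0.972 mm [ 9.6 -0.3]
caddy px [ 5.5 -0.5] 0.981 mm [10.  -0.3]
t 45.55 p [0.5782 0.3082 0.1519] yawY 82.57 F [0.1 0.4 0.6] w 0.0855
units [-0.8975 -1.1147  0.2125]
turn -0.0001
```

The bottle stands upright at (0.585, 0.308). Now to the far side of the caddy.

```bash
python3 -m creep '1 -0.4 -0.3 0 0;1 -0.7 -0.65 0 0;1 -0.91 -1 0 0;1 -0.91 -1 0 0;1 -0.91 -1 0 0;1 -0.91 -1 0 0'; python3 go.py 0.690 0.125 0.036 82.6
```

```text
clock: 46.3
eef_pos: [0.6938, 0.1437, 0.1527]
tool_rot: [0.064, 0.998, 0.0, -0.0]
ft_force: [-0.3, -0.0, -0.2]
grip_width: 0.0852
grasp_force: 0.0
t 46.3 p [0.6938 0.1437 0.1527] yawY 82.68 F [-0.3 -0.  -0.2] w 0.0852
units [ 0.0084 -0.1272  0.7777]
turn 0.0004
```

```bash
python3 -m creep '1 0 -0.125 0.35 0;1 0 -0.125 0.68 0;1 0 -0.125 0.77 0;1 0 -0.125 0.77 0'; python3 go.py 0.679 0.126 0.036 82.6;  python3 -m creep '1 0.05 0 0 0;1 0.09 0 0 0;1 0.11 0 0 0;1 0.11 0 0 0'; python3 go.py 0.669 0.126 0.036 82.6;python3 chk.py pics/s32.png
```

```text
clock: 46.8
eef_pos: [0.6914, 0.1251, 0.037]
tool_rot: [0.064, 0.998, -0.0, -0.001]
ft_force: [0.5, -1.7, 0.7]
grip_width: 0.0855
grasp_force: 0.0
t 46.8 p [0.6914 0.1251 0.037 ] yawY 82.7 F [ 0.5 -1.7  0.7] w 0.0855
units [ 0.0827 -0.0044  0.007 ]
turn 0.0006
clock: 47.3
eef_pos: [0.6758, 0.1256, 0.0381]
tool_rot: [0.065, 0.998, 0.0, 0.0]
ft_force: [-0.3, 0.2, -0.4]
grip_width: 0.0859
grasp_force: 0.0
t 47.3 p [0.6758 0.1256 0.0381] yawY 82.58 F [-0.3  0.2 -0.4] w 0.0859
units [ 0.045  -0.0034  0.014 ]
turn -0.0001
caddy px [ 5.5  -0.25] 0.869 mm [ 9.5 -0.8]
caddy px [ 5.25 -0.5 ] 0.729 mm [ 9.6 -0.2]
```

```bash
python3 -m creep '1 0.02 0 0.01 0;1 0.04 0 0.01 0;1 0.04 0 0.01 0'|grep -E "eef|ft_f"; python3 chk.py pics/s33.png
```

```text
eef_pos: [0.6733, 0.1259, 0.037]
ft_force: [7.5, -1.3, -0.7]
caddy px [ 4.75 -0.25] 0.875 mm [ 8.2 -0.6]
caddy px [ 4.5 -0.5] 0.706 mm [ 8.2 -0. ]
```

Contact, and the caddy is following. Remaining push is about 8 mm.

```bash
python3 -m creep '1 0.015 0 0 0;1 0.03 0 0 0;1 0.04 0 0 0;1 0.04 0 0 0'|grep -E "eef|ft_f"; python3 chk.py pics/s34.png
```

```text
eef_pos: [0.6678, 0.1267, 0.037]
ft_force: [7.8, 0.4, -0.8]
caddy px [ 1.5  -0.25] 0.874 mm [2.7 0.2]
caddy px [ 1.25 -0.5 ] 0.701 mm [2.5 0.8]
```

```bash
python3 -m creep '1 0.01 0 0 0;1 0.017 0 0 0;1 0.017 0 0 0;1 -0.05 0 0 0;1 -0.08 0 0 0;1 -0.08 0 -0.3 0;1 -0.08 0 -0.7 0;1 -0.08 0 -0.8 0'|grep -E "eef|ft_f"; python3 chk.py pics/s35.png; python3 go.py 0.585 0.3075 0.155 82.6; python3 - <<'E'
from dots import *
print([(np.round(d["at"],4),round(d["conf"],2)) for t in("bottle","bottle_cap") for d in spot_point(t,"side")[:1]])
E
```

```text
eef_pos: [0.678, 0.1261, 0.1611]
ft_force: [0.5, -0.7, -0.2]
caddy px [ 0.25 -0.25] 0.909 mm [0.6 0.5]
caddy px [ 0.   -0.25] 0.742 mm [0.2 0.6]
t 49.38 p [0.6779 0.1261 0.1612] yawY 82.58 F [0.2 0.2 1. ] w 0.0854
units [0.7705 1.1194 0.0385]
turn -0.0001
[(array([0.5834, 0.3115, 0.0153]), 0.89), (array([0.5836, 0.3013, 0.0848]), 0.59)]
```

The caddy is back within 1 mm. Fetching the bottle with a firm body grip this time.

```bash
python3 -m creep '1 0.2 0.35 0 0;1 0.5 0.7 0 0;1 0.77 1 0 0;1 0.77 1 0 0;1 0.77 1 0 0;1 0.77 1 0 0'|grep -E "eef"; python3 go.py 0.5845 0.3078 0.055 82.6; python3 - <<'E'
from dots import *
print([(np.round(d["at"],4),round(d["conf"],2)) for n in("wrist",) for t in("bottle","bottle_cap") for d in spot_point(t,n)[:1]])
E
```

```text
eef_pos: [0.5809, 0.2878, 0.1545]
t 50.23 p [0.5809 0.2878 0.1545] yawY 82.47 F [ 0.6  0.7 -0.5] w 0.0852
units [-0.0071  0.1364  0.6634]
turn -0.0007
[(array([0.5942, 0.1359, 0.0151]), 0.63), (array([0.5948, 0.1299, 0.0947]), 0.87)]
```

```bash
python3 -m creep '1 -0.005 0.135 0.1 0;1 -0.005 0.135 0.4 0;1 -0.005 0.135 0.64 0;1 -0.005 0.135 0.655 0;1 -0.005 0.135 0.655 0;0 -0.005 0.135 0.655 0;0 -0.005 0.135 0.655 0;0 -0.005 0.135 0.655 0;0 -0.005 0.135 0.655 0;0 -0.005 0.135 0.655 0;0 -0.005 0.135 0.655 0'; python3 go.py 0.594 0.1366 0.13 82.6
```

```text
clock: 51.7
eef_pos: [0.5848, 0.3096, 0.059]
tool_rot: [0.065, 0.998, 0.001, 0.001]
ft_force: [-0.1, -1.1, 5.7]
grip_width: 0.033
grasp_force: 61.8
t 51.7 p [0.5848 0.3096 0.059 ] yawY 82.57 F [-0.1 -1.1  5.7] w 0.033
units [-0.211  -1.135  -0.4745]
turn -0.0002
```

```bash
python3 -m creep '0 0 0 -0.2 0;0 0 0 -0.5 0;0 0 -0.15 -0.6 0;0 -0.05 -0.45 -0.6 0;0 -0.13 -0.75 -0.6 0;0 -0.2 -1 -0.6 0;0 -0.2 -1 -0.6 0;0 -0.2 -1 -0.6 0'|grep -E "eef|width"; python3 go.py 0.594 0.1366 0.095 82.6
```

```text
eef_pos: [0.5935, 0.1557, 0.1465]
grip_width: 0.0331
t 52.7 p [0.5935 0.1557 0.1465] yawY 82.51 F [ 1.1  0.2 -1.2] w 0.0331
units [-0.0209 -0.1259  0.3435]
turn -0.0005
```

```bash
python3 -m creep '0 -0.01 -0.07 0 0;0 -0.018 -0.125 0 0;0 -0.018 -0.125 0.1 0;0 -0.018 -0.125 0.2 0;0 -0.018 -0.125 0.29 0;0 -0.018 -0.125 0.33 0;0 -0.018 -0.125 0.33 0;0 -0.018 -0.125 0.33 0;0 -0.018 -0.125 0.33 0'; python3 go.py 0.594 0.1366 0.095 82.6;python3 chk.py pics/s40.png; python3 - <<'E'
from dots import *
s=cv2.imread("pics/s40.png")[:,:,::-1]
for n in("side","top","wrist"):
    if n!="side":camera(n)
    for t in("bottle","bottle_cap","pot_1","well_1"):print(n,t,[(np.round(d["at"],3).tolist(),round(d["conf"],2)) for d in spot_point(t,n)][:5])
# orange label tilt in the side view
hsv=cv2.cvtColor(np.ascontiguousarray(s),cv2.COLOR_RGB2HSV)
m=((hsv[...,0]>5)&(hsv[...,0]<16)&(hsv[...,1]>110)).astype(np.uint8);m[:200]=0;m[275:]=0;m[:,:325]=0;m[:,375:]=0
k,l,st,c=cv2.connectedComponentsWithStats(m)
i=1+np.argmax(st[1:,4]);ys,xs=np.where(l==i);print(st[i],cv2.minAreaRect(np.c_[xs,ys].astype(np.float32)))
E
```

```text
clock: 53.82
eef_pos: [0.5951, 0.1378, 0.0988]
tool_rot: [0.065, 0.998, 0.0, 0.001]
ft_force: [1.2, 0.3, 0.2]
grip_width: 0.033
grasp_force: 61.0
t 53.83 p [0.5951 0.1378 0.0988] yawY 82.58 F [1.2 0.3 0.2] w 0.033
units [ 0.006  -0.009   0.0251]
turn -0.0001
caddy px [ 0.  -0.5] 0.967 mm [0.3 1. ]
caddy px [ 0.  -0.5] 0.975 mm [0.3 1.1]
side bottle [([0.634, 0.19, 0.015], 0.68), ([0.6, 0.138, 0.052], 0.67)]
side bottle_cap [([0.594, 0.136, 0.124], 0.8)]
side pot_1 [([0.566, 0.192, 0.016], 0.85), ([0.618, 0.077, 0.017], 0.58), ([0.307, 0.295, -0.0], 0.55), ([0.635, 0.187, 0.018], 0.4)]
side well_1 [([0.635, 0.187, 0.018], 0.83), ([0.572, 0.198, 0.014], 0.82), ([0.558, 0.088, 0.015], 0.82), ([0.615, 0.081, 0.017], 0.71)]
top bottle [([0.586, 0.141, 0.049], 0.62)]
top bottle_cap [([0.592, 0.137, 0.12], 0.72)]
top pot_1 [([0.557, 0.084, 0.015], 0.7), ([0.675, 0.486, 0.004], 0.69), ([0.574, 0.191, 0.016], 0.67), ([0.634, 0.186, 0.011], 0.6), ([0.31, 0.289, 0.002], 0.47)]
top well_1 [([0.621, 0.077, 0.01], 0.89), ([0.569, 0.198, 0.012], 0.75), ([0.627, 0.188, 0.015], 0.66)]
wrist bottle [([0.59, 0.139, 0.048], 0.75)]
wrist bottle_cap [([0.592, 0.134, 0.126], 0.66), ([0.616, 0.078, 0.008], 0.4)]
wrist pot_1 [([0.572, 0.191, 0.016], 0.76), ([0.633, 0.188, 0.015], 0.63), ([0.622, 0.078, 0.014], 0.58), ([0.556, 0.086, 0.016], 0.57)]
wrist well_1 [([0.617, 0.076, 0.011], 0.95), ([0.638, 0.191, 0.014], 0.79)]
[342 256   4   4  13] ((343.5, 257.5), (3.0, 3.0), 90.0)
```

```bash
python3 -m creep '0 0 0 0.015 0;0 0 0 0.03 0;0 0 0 0.03 0;0 0 0 0.03 0;0 0 0 0.03 0;0 0 0 0.03 0' && python3 -c "
from workcell import ticket;print(ticket.job_done())"
```

```text
clock: 55.32
eef_pos: [0.5946, 0.1377, 0.0937]
tool_rot: [0.065, 0.998, 0.0, 0.0]
ft_force: [-0.3, 0.2, -1.3]
grip_width: 0.0329
grasp_force: 61.0
the job is handed in; nothing more can be done
None
```

The job is handed in at 55 s with both spare pots in wells 1 and 2 and the bottle held upright and still about 10 mm clear above its bay, but the caddy did not stay put: during the rocking it was dragged up to 15 mm and briefly pulled up with about 17 N, so I set the bottle down on the board, pushed the caddy back to within about 1 mm, and picked the bottle up again.

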